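# Pack the U-brackets in the hang bin and hang it on the louvered panel

### The arm

A 6-joint arm with a two-finger parallel gripper is mounted at the origin on the work surface. World frame = base frame: x ahead of the robot, y to its left, z up, the work surface at z = 0. Lengths are in mm, angles in rad, forces in N, time in s.
With the tool pointing down it reaches from about 325 to 875 mm from the base axis. Payload 4.4 kg.
Tool frame: the origin (TCP) lies on the centre line of the jaws, within the pads' length; the fingertips stand ahead of it and the grasp point (between the pads) lies 6 mm ahead of it (ctrl.tcp_to_tips is the z of the fingertips in the tool frame, in mm); z points along the fingers, y is the direction in which the jaws open and shut (so a half turn about z gives the same grasp; the last joint's range is limited). The gripper opens to 85 mm and grips with 20 to 120 N. Pads are 22 mm wide; open, the fingers measure 114 mm over their backs; the gripper's body (76 mm by 85 mm) begins 54 mm behind the grasp point. The pads swing forward as they close: fully open they stand 13 mm farther back than shut.
Start: joints at [1, 0.207, 1.542, -0, 1.393, -0.15], TCP at [234.367, 525.071, 222.682] pointing down, gripper open.
Joint ranges: [-2.73, 2.73], [-0.86, 2.22], [0.23, 2.46], [-1.11, 4.25], [0.08, 2.63], [-2.82, 2.82]. Speed limits (rad/s): [2.79, 2.79, 3.14, 3.14, 3.14, 3.14].

### API

Orientations are given as a 3x3 rotation matrix whose columns are the frame's x, y, z axes.
In Python, from plant import ctrl, sensors, optics gives the robot as it stands. Calls block until the motion is done:
- ctrl.move_ptp(position, orientation): joint-space move of the TCP to a pose.
- ctrl.move_l(position, rot=None, vel=150, threshold=None): straight line of the TCP; rot=None keeps the orientation; vel is the mean speed in mm/s. With threshold (N) it stops when the force on the tool has changed by that much, and returns True; else False.
- ctrl.set_joints(angles): joint-space move.
- ctrl.gripper_to(opening, force=None): finger opening in mm; force is the grip in N (None keeps the last); returns when the fingers have stopped.
- ctrl.hold(seconds).
- ctrl.solve_ik(position, orientation): joint angles nearest the present ones, or None.
- sensors.read_state(): the state.
- optics.grab_frame(name): name is "side" or "top"; returns (picture, depth): 384x512x3 uint8, red, green, blue; 384x512 float32, mm along the optical axis (not along the pixel's ray), 0 where there is no reading.
- optics.camera_params(name): a dict with "mtx" (3x3 intrinsics, pixels), "R" (3x3) and "t" (3): a world point X has camera coordinates R X + t. Camera axes: x right, y down, z forward; pixel columns grow to the right and rows downward; lengths in mm; the calibration is good to about 2 mm. A picture is of the moment at which its call begins. camera_params takes no time and is no camera call.
A pose or a line that the arm cannot do raises ctrl.MotionError and nothing moves.
- ctrl.finish_job(): hands the job in, once; it reports no verdict.
The state is a dict: "t": time; "q": joint angles; "qvel": joint speeds; "tau": joint torques, N m; "eef_pos": TCP position; "eef_rot": TCP orientation; "force": force on the tool from outside, world axes, zero at the start; "wrist_torque": the same for the moment, N m; "grip_width": finger opening in mm.
Only numpy, scipy, OpenCV 4.12 (cv2) and the standard library are available. Lean on these libraries where they do the work, as an engineer would, in place of code of your own. Each camera call takes 0.05 s, during which the arm holds its last target.

### The job

Clear what is left over in the blue bin into the grey tray. Then, with the bin standing on the bench, pack all the loose aluminium U-brackets in it as one stack, one over another, the lowest open-up and then alternately open-down and open-up, each open-down one with a flange down inside the trough of the open-up one beneath it and each further open-up one on the back of the one below. Then lift the bin over the top rail of the louvered panel, in the free place between the red and the yellow bin, and let it down so that its lip catches and it hangs level; leave the other things on the bench where they are.

Things in the scene. Friction and masses are not known exactly. Their poses are not given: they have to be found in the camera images.
- bin: blue open hang bin, about 0.22 kg, outside 176 mm deep (its x) x 66 mm wide (its y) x 62 mm high, walls and floor 3 mm. Origin: centre of the underside, z up; the low front wall (34 mm high) is at x = -88 mm, the back wall with the lip at x = +88 mm. Stands on the bench; lift it across its 66 mm width by both side walls, near the middle of their length
- bin_lip (a point): middle of the lower edge of the bin's hook leg, 99.5 mm behind the bin's origin (+x), 46.5 mm up. The lip runs 13 mm back from the top of the back wall (underside 58.5 mm up) and ends in this 3 mm thick leg; slot between wall and leg 10 mm. A heel wedge (0 at the underside, 3.5 mm proud at 12 mm up) stands out from the back wall: come over the rail from in front, then lower the last 12 to 20 mm
- panel: grey steel louvered panel, fixed, 400 mm wide, 168 mm high. Origin: on the front face at bench level, middle of the width; its face looks to its -x, y runs along the rails, z up. Three level rails (louvers), strips 380 mm long, 3 mm thick, 20 mm high, stand 17 mm off the face (strip x = -20 to -17 mm), upper edges at z = 126, 80 and 34 mm
- rail_top (a point): middle of the upper edge of the top rail, 18.5 mm in front of the panel's face, z = 126 mm. Hung here, the bin has its leg in the 17 mm gap behind the strip, its lip on the strip's edge, its back wall in front, heel against the second rail; its x points along the panel's x, its origin is 108 to 115 mm in front of the face, 67 mm up (62 when let go: it sags 4 degrees)
- neighbour_red: red bin of the same size hung fast on the top rail at one side of the free place; origin at the centre of its underside, axes like those of the panel
- neighbour_yellow: yellow bin of the same size hung fast on the top rail at the other side of the free place; origin at the centre of its underside, axes like those of the panel
- bracket_up_a: aluminium U-bracket (short channel section), 60 g, lying open-up: 68 mm across the flanges (its x), 48 mm long (its y), 28 mm high, 3 mm thick everywhere, web below, flanges up. Origin: middle of the enclosing box, 14 mm above its underside; z up. It fits in the bin only with its x along the bin's x; the bin is 170 x 60 mm inside
- bracket_up_b: aluminium U-bracket (short channel section), 60 g, lying open-up: 68 mm across the flanges (its x), 48 mm long (its y), 28 mm high, 3 mm thick everywhere, web below, flanges up. Origin: middle of the enclosing box, 14 mm above its underside; z up. It fits in the bin only with its x along the bin's x; the bin is 170 x 60 mm inside
- bracket_down_a: the same U-bracket lying open-down: 68 mm across (its x), 48 mm long (its y), 28 mm high, web on top, flanges down. Origin: middle of its box, 14 mm above its lower edges; z up. None if absent (one or two are there). Interlocked, it sits 3 mm higher than the open-up one beneath, shifted along x; a 28 mm shift rests steadily and leaves 25 mm in the trough for a finger
- bracket_down_b: the same U-bracket lying open-down: 68 mm across (its x), 48 mm long (its y), 28 mm high, web on top, flanges down. Origin: middle of its box, 14 mm above its lower edges; z up. None if absent (one or two are there). Interlocked, it sits 3 mm higher than the open-up one beneath, shifted along x; a 28 mm shift rests steadily and leaves 25 mm in the trough for a finger
- reel: red solder reel, upright cylinder 36 mm in diameter and 46 mm high, 120 g, standing in the bin at the start (None if absent). Origin: centre of the underside
- transformer: black potted transformer, 34 mm (its x) x 42 mm (its y) x 40 mm high, 150 g, standing in the bin at the start with its x along the bin's x (None if absent). Origin: centre of the underside
- tray: grey open sorting tray, fixed, outside 110 mm (x) x 180 mm (y) x 28 mm high, walls and floor 3 mm. Origin: centre of the underside
- multimeter: light blue multimeter lying flat, 160 x 78 x 38 mm, origin at the centre of its underside; not to be moved
- screwdriver: orange-handled screwdriver lying on the bench; not to be moved
- flux_bottle: small amber bottle 38 mm in diameter, 85 mm high; origin at the centre of its underside; not to be moved
- wire_spool: orange spool of copper wire, 60 mm in diameter, 50 mm high; origin at the centre of its underside; not to be moved
- pliers: red-handled pliers lying flat, about 165 mm long; not to be moved
Things that resemble listed ones, but are neither listed nor needed, are in the scene too. What is shaped like the bracket_up_a but purple is not meant. What is shaped like the bracket_up_b but green is not meant.

How it is judged (in metres and radians):
On the way, in this order (a step that is already met when the one before it is completed fails the run):
1. what was left over in the bin is in the tray (x of reel in the frame of tray between -0.055 and 0.055 m and y of reel in the frame of tray between -0.09 and 0.09 m and z of reel in the frame of tray between -0.002 and 0.045 m and x of transformer in the frame of tray between -0.055 and 0.055 m and y of transformer in the frame of tray between -0.09 and 0.09 m and z of transformer in the frame of tray between -0.002 and 0.045 m), for 0.2 s.
2. the brackets are stacked in the bin, interlocked, while the bin stands upright on the bench (x of bracket_up_a in the frame of bin between -0.06 and 0.06 m and y of bracket_up_a in the frame of bin between -0.02 and 0.02 m and z of bracket_up_a in the frame of bin between 0.005 and 0.072 m and angle between the z axis of each of bracket_up_a, bracket_up_b, bracket_down_a, bracket_down_b and the z axis of bin, either way round below 0.25 rad and x of bracket_up_b in the frame of bin between -0.06 and 0.06 m and y of bracket_up_b in the frame of bin between -0.02 and 0.02 m and z of bracket_up_b in the frame of bin between 0.005 and 0.072 m and x of bracket_down_a in the frame of bin between -0.06 and 0.06 m and y of bracket_down_a in the frame of bin between -0.02 and 0.02 m and z of bracket_down_a in the frame of bin between 0.005 and 0.072 m and x of bracket_down_b in the frame of bin between -0.06 and 0.06 m and y of bracket_down_b in the frame of bin between -0.02 and 0.02 m and z of bracket_down_b in the frame of bin between 0.005 and 0.072 m and ((x of bracket_down_a in the frame of bracket_up_a between 0.001 and 0.063 m and z of bracket_down_a in the frame of bracket_up_a between -0.006 and 0.01 m) or (x of bracket_down_a in the frame of bracket_up_a between -0.063 and -0.001 m and z of bracket_down_a in the frame of bracket_up_a between -0.006 and 0.01 m) or (x of bracket_down_a in the frame of bracket_up_b between 0.001 and 0.063 m and z of bracket_down_a in the frame of bracket_up_b between -0.006 and 0.01 m) or (x of bracket_down_a in the frame of bracket_up_b between -0.063 and -0.001 m and z of bracket_down_a in the frame of bracket_up_b between -0.006 and 0.01 m)) and ((x of bracket_down_b in the frame of bracket_up_a between 0.001 and 0.063 m and z of bracket_down_b in the frame of bracket_up_a between -0.006 and 0.01 m) or (x of bracket_down_b in the frame of bracket_up_a between -0.063 and -0.001 m and z of bracket_down_b in the frame of bracket_up_a between -0.006 and 0.01 m) or (x of bracket_down_b in the frame of bracket_up_b between 0.001 and 0.063 m and z of bracket_down_b in the frame of bracket_up_b between -0.006 and 0.01 m) or (x of bracket_down_b in the frame of bracket_up_b between -0.063 and -0.001 m and z of bracket_down_b in the frame of bracket_up_b between -0.006 and 0.01 m)) and ((x of bracket_up_a in the frame of bracket_down_a between -0.05 and 0.05 m and z of bracket_up_a in the frame of bracket_down_a between 0.02 and 0.038 m) or (x of bracket_up_a in the frame of bracket_down_b between -0.05 and 0.05 m and z of bracket_up_a in the frame of bracket_down_b between 0.02 and 0.038 m) or (x of bracket_up_b in the frame of bracket_down_a between -0.05 and 0.05 m and z of bracket_up_b in the frame of bracket_down_a between 0.02 and 0.038 m) or (x of bracket_up_b in the frame of bracket_down_b between -0.05 and 0.05 m and z of bracket_up_b in the frame of bracket_down_b between 0.02 and 0.038 m)) and not (z of bracket_down_a in the frame of bracket_down_b between -0.02 and 0.02 m) and not (z of bracket_up_a in the frame of bracket_up_b between -0.02 and 0.02 m) and height (world z) of bin between -0.005 and 0.012 m and angle between bin's own z axis and vertical below 0.1 rad), for 0.2 s.
3. the bin hangs by its lip on the top rail (x of bin_lip in the frame of panel between -0.0185 and 0.0015 m and y of bin_lip in the frame of panel between -0.15 and 0.15 m and z of bin_lip in the frame of panel between 0.106 and 0.121 m and angle between bin's own z axis and vertical below 0.15 rad and angle between the x axis of bin and the x axis of panel, either way round below 0.15 rad), for 0.3 s.
At the end, for the whole second after the job is handed in: All at rest: leftovers in the tray; brackets in one level stack in the bin, each open-down one interlocked (3 mm higher than its mate, +7/-9 mm; shifted 1-63 mm), an open-up one on a back; bin on the top rail, leg behind the strip within 7 mm of full depth, level and square within 0.15 rad (all of step 1 and all of step 3 and x of bracket_up_a in the frame of bin between -0.06 and 0.06 m and y of bracket_up_a in the frame of bin between -0.02 and 0.02 m and z of bracket_up_a in the frame of bin between 0.005 and 0.072 m and angle between the z axis of each of bracket_up_a, bracket_up_b, bracket_down_a, bracket_down_b and the z axis of bin, either way round below 0.25 rad and x of bracket_up_b in the frame of bin between -0.06 and 0.06 m and y of bracket_up_b in the frame of bin between -0.02 and 0.02 m and z of bracket_up_b in the frame of bin between 0.005 and 0.072 m and x of bracket_down_a in the frame of bin between -0.06 and 0.06 m and y of bracket_down_a in the frame of bin between -0.02 and 0.02 m and z of bracket_down_a in the frame of bin between 0.005 and 0.072 m and x of bracket_down_b in the frame of bin between -0.06 and 0.06 m and y of bracket_down_b in the frame of bin between -0.02 and 0.02 m and z of bracket_down_b in the frame of bin between 0.005 and 0.072 m and ((x of bracket_down_a in the frame of bracket_up_a between 0.001 and 0.063 m and z of bracket_down_a in the frame of bracket_up_a between -0.006 and 0.01 m) or (x of bracket_down_a in the frame of bracket_up_a between -0.063 and -0.001 m and z of bracket_down_a in the frame of bracket_up_a between -0.006 and 0.01 m) or (x of bracket_down_a in the frame of bracket_up_b between 0.001 and 0.063 m and z of bracket_down_a in the frame of bracket_up_b between -0.006 and 0.01 m) or (x of bracket_down_a in the frame of bracket_up_b between -0.063 and -0.001 m and z of bracket_down_a in the frame of bracket_up_b between -0.006 and 0.01 m)) and ((x of bracket_down_b in the frame of bracket_up_a between 0.001 and 0.063 m and z of bracket_down_b in the frame of bracket_up_a between -0.006 and 0.01 m) or (x of bracket_down_b in the frame of bracket_up_a between -0.063 and -0.001 m and z of bracket_down_b in the frame of bracket_up_a between -0.006 and 0.01 m) or (x of bracket_down_b in the frame of bracket_up_b between 0.001 and 0.063 m and z of bracket_down_b in the frame of bracket_up_b between -0.006 and 0.01 m) or (x of bracket_down_b in the frame of bracket_up_b between -0.063 and -0.001 m and z of bracket_down_b in the frame of bracket_up_b between -0.006 and 0.01 m)) and ((x of bracket_up_a in the frame of bracket_down_a between -0.05 and 0.05 m and z of bracket_up_a in the frame of bracket_down_a between 0.02 and 0.038 m) or (x of bracket_up_a in the frame of bracket_down_b between -0.05 and 0.05 m and z of bracket_up_a in the frame of bracket_down_b between 0.02 and 0.038 m) or (x of bracket_up_b in the frame of bracket_down_a between -0.05 and 0.05 m and z of bracket_up_b in the frame of bracket_down_a between 0.02 and 0.038 m) or (x of bracket_up_b in the frame of bracket_down_b between -0.05 and 0.05 m and z of bracket_up_b in the frame of bracket_down_b between 0.02 and 0.038 m)) and not (z of bracket_down_a in the frame of bracket_down_b between -0.02 and 0.02 m) and not (z of bracket_up_a in the frame of bracket_up_b between -0.02 and 0.02 m) and linear speed of each of bin, bracket_up_a, bracket_up_b, bracket_down_a, bracket_down_b, reel, transformer below 0.03 m/s); the robot touches nothing.
It fails at once if multimeter is shoved more than 5 cm aside (distance of multimeter from where it was at the start of the episode above 0.05 m).
It fails at once if screwdriver is shoved more than 5 cm aside (distance of screwdriver from where it was at the start of the episode above 0.05 m).
It fails at once if flux bottle is shoved more than 5 cm aside (distance of flux_bottle from where it was at the start of the episode above 0.05 m).
It fails at once if wire spool is shoved more than 5 cm aside (distance of wire_spool from where it was at the start of the episode above 0.05 m).
It fails at once if pliers is shoved more than 5 cm aside (distance of pliers from where it was at the start of the episode above 0.05 m).
Of bracket_down_a, bracket_down_b only 1 to 2 are there at a start; the rules pass over those that are not, and their reading is None.
Of reel, transformer only 1 to 2 are there at a start; the rules pass over those that are not, and their reading is None.
At some moment in a run one of bin, bracket_up_a, bracket_up_b, bracket_down_a, bracket_down_b may be knocked a few centimetres aside while the robot is not near it.
It also fails if it takes over 210 s, if anything falls off the work surface, if the arm or the gripper's body presses on something with over 40 N, if the wrist force passes 120 N, or if a joint passes its speed limit or range.

## Working session

There is one attempt and no reset: what is moved stays moved. The work goes in short steps, each a Python script; the robot and the scene stay as the last script left them, time stands still between calls to the robot, and variables do not carry over. Pictures are saved under pics/ and viewed, and the job is handed in when it is done.

```bash
ls; mkdir -p pics; python3 - <<'E'
from plant import ctrl,sensors,optics
import cv2,numpy as np
for n in("side","top"):
    p,d=optics.grab_frame(n); cv2.imwrite(f"pics/{n}0.png",cv2.resize(p[:,:,::-1],(800,600),interpolation=cv2.INTER_CUBIC))
    c=optics.camera_params(n); print(n,c); np.savez(f"pics/{n}0.npz",p=p,d=d); print((d==0).mean())
print(sensors.read_state()); print(ctrl.tcp_to_tips)
E
```

```text
pics
side {'mtx': array([[470.07039517,   0.        , 251.50279343],
       [  0.        , 470.07039517, 192.61012182],
       [  0.        ,   0.        ,   1.        ]]), 'R': array([[ 0.91789665, -0.39678854, -0.00495877],
       [-0.30440494, -0.69605784, -0.65026234],
       [ 0.25456506,  0.5983831 , -0.75969356]]), 't': array([-497.44971452,  220.67066602, 1267.64462334])}
0.0038553873697916665
top {'mtx': array([[464.40269926,   0.        , 256.91172488],
       [  0.        , 464.40269926, 193.03611313],
       [  0.        ,   0.        ,   1.        ]]), 'R': array([[ 0.13981466, -0.9901737 ,  0.00281082],
       [-0.96836286, -0.13732641, -0.20836228],
       [ 0.20670085,  0.0264102 , -0.97804768]]), 't': array([ -61.8093704 ,  549.60100144, 1393.38453104])}
0.003875732421875
{'t': 0.1, 'q': array([ 1.00048755e+00,  2.07384194e-01,  1.54282025e+00, -1.90704195e-05,
        1.39352091e+00, -1.50484566e-01]), 'qvel': array([-0.00162139, -0.00213248, -0.0016464 ,  0.00175339, -0.00084791,
        0.0011799 ]), 'tau': array([-9.77479976e-04, -3.84094942e+01, -2.92550880e+01, -2.97063161e-04,
        4.85772849e-03,  2.64270381e-05]), 'eef_pos': array([233.98852312, 524.45689496, 221.60950797]), 'eef_rot': array([[-9.13161813e-01,  4.07595650e-01, -1.13562905e-03],
       [ 4.07597121e-01,  9.13160078e-01, -1.80530459e-03],
       [ 3.01176816e-04, -2.11141434e-03, -9.99997726e-01]]), 'force': array([-0.41789589, -0.55934123, -0.22533348]), 'wrist_torque': array([ 0.02663321,  0.04878399, -0.00517836]), 'grip_width': 85.74615875583761}
25.0
```

View pics/top0.png

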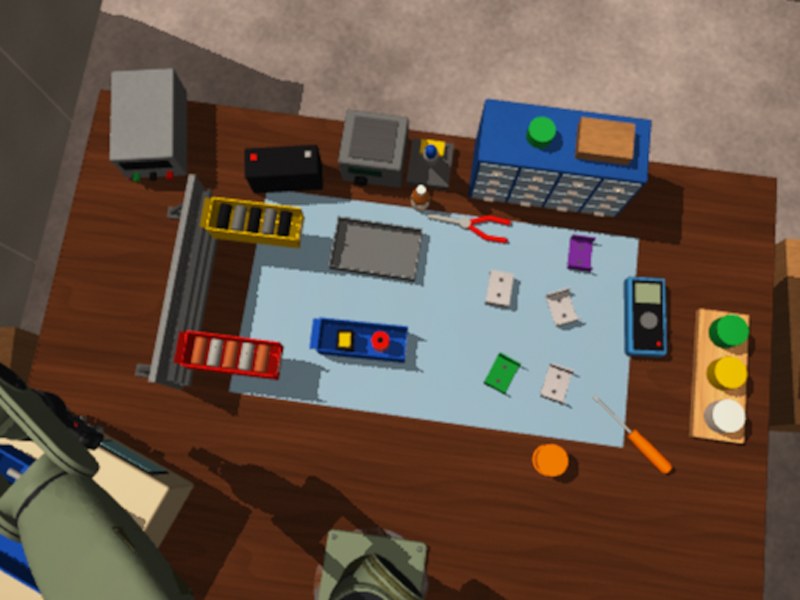

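View pics/side0.png

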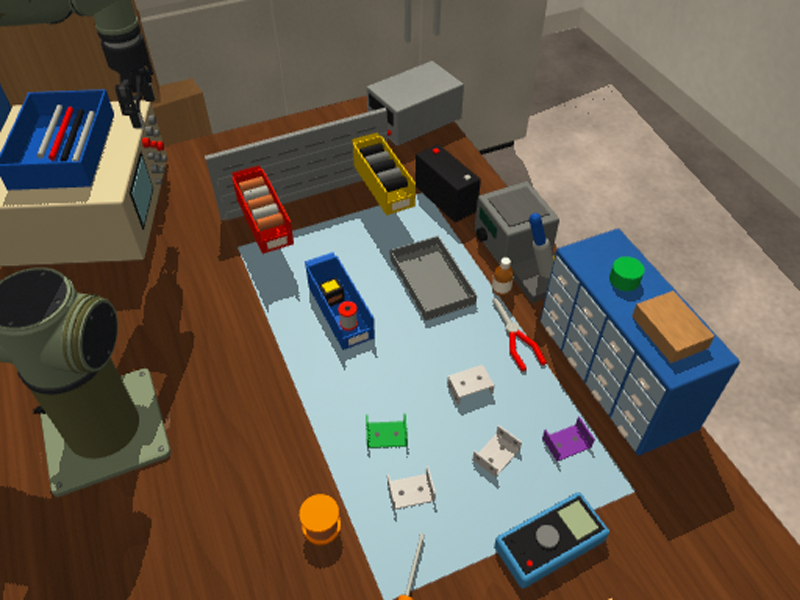

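Top view: three light aluminium brackets at (501,288) open-down, (563,308) open-up and (557,383) open-up. The purple one at (580,253) and the green one at (503,372) are decoys. The bin, at (360,340), holds the transformer (345,340) and the reel (381,341). Next: enlarged crops and measurements.

```bash
cat > h.py <<'E'
import numpy as np,cv2
from plant import ctrl,sensors,optics
def cloud(n,p=None,d=None):
    if p is None: p,d=optics.grab_frame(n)
    c=optics.camera_params(n); K=c["mtx"]; v,u=np.mgrid[:384,:512]
    X=np.stack([(u-K[0,2])/K[0,0]*d,(v-K[1,2])/K[1,1]*d,d],-1)-c["t"]
    W=X@c["R"]; W[d==0]=np.nan   # R^T (x-t)
    return p,d,W
def hsv(p): return cv2.cvtColor(p,cv2.COLOR_RGB2HSV)
def crop(p,u0,v0,u1,v1,name,s=6):
    cv2.imwrite("pics/"+name,cv2.resize(p[v0:v1,u0:u1,::-1],None,fx=s,fy=s,interpolation=cv2.INTER_CUBIC))
E
python3 - <<'E'
from h import *
for n in("top","side"):
    z=np.load(f"pics/{n}0.npz"); p,d,W=cloud(n,z["p"],z["d"]); H=hsv(p)
    # bench z check on mat
    m=(H[...,0]>85)&(H[...,0]<110)&(H[...,1]>30)&(H[...,1]<90)&(H[...,2]>150)
    print(n,"mat z",np.nanpercentile(W[m][:,2],[5,50,95]))
    wm=((H[...,1]<30)&(H[...,2]>110)).astype(np.uint8)
    ok=(W[...,0]>250)&(W[...,0]<800)&(W[...,1]>-420)&(W[...,1]<300)&(W[...,2]<45)&(W[...,2]>-10)
    wm&=ok
    k,l,s,c=cv2.connectedComponentsWithStats(wm)
    for i in range(1,k):
        if s[i,4]>60:
            P=W[l==i]; r=cv2.minAreaRect(P[:,:2].astype(np.float32)); print(s[i],c[i].round(),np.round(r[0]),np.round(r[1]),round(r[2]),P[:,2].min().round(),np.median(P[:,2]).round(1),P[:,2].max().round())
    def roi(nm,mm):
        P=W[mm]; print(nm,len(P),np.nanpercentile(P,[2,50,98],axis=0).round().tolist())
    if n=="top":
        crop(p,295,130,440,300,"c_top.png",4); crop(p,90,110,290,270,"d_top.png",4)
    else: crop(p,230,220,400,350,"c_side.png",4)
E
```

```text
top mat z [-5.48430622 -0.13794922  5.20978967]
[ 217  145   53   33 1233] [244. 161.] [663.  76.] [160. 103.] 88 -9.0 2.3 35.0
[310 172  19  24  85] [320. 182.] [ 622. -180.] [55. 80.] 88 -6.0 23.3 34.0
side mat z [-3.21694489  0.48020004  4.12342625]
[253 161  46  38 951] [277. 179.] [660.  78.] [163. 103.] 89 -5.0 2.7 32.0
[286 233  31  22 141] [297. 243.] [ 621. -167.] [82. 64.] 1 -3.0 27.2 33.0
[248 303  21  16 104] [257. 310.] [ 428. -303.] [42. 52.] 63 -3.0 3.1 31.0
```

View pics/c_top.png

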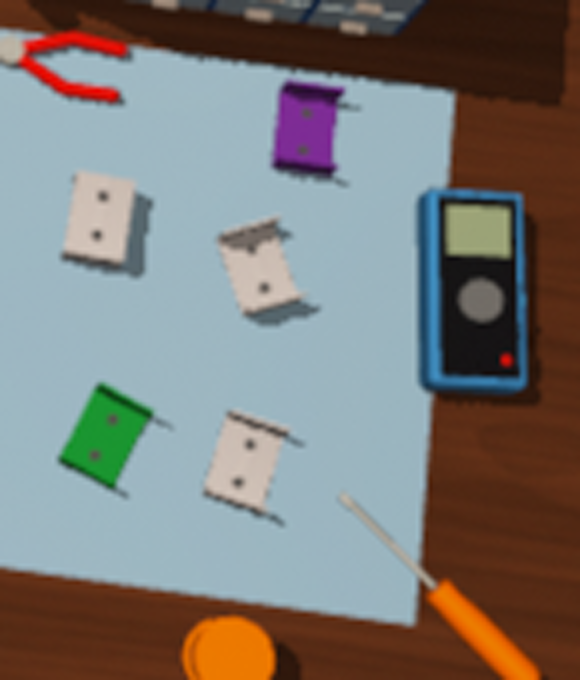

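View pics/c_side.png

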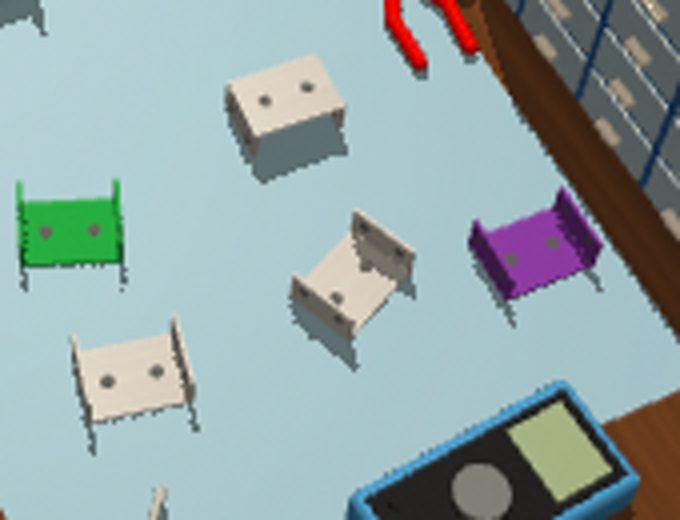

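View pics/d_top.png

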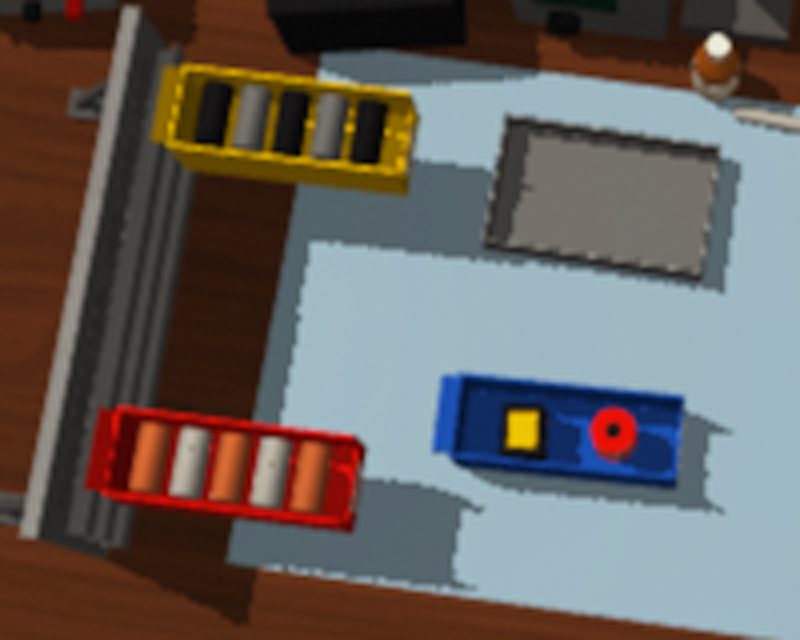

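```bash
cat >> h.py <<'E'
def ray(n,u,v,z):
    c=optics.camera_params(n); C=-c["R"].T@c["t"]
    r=c["R"].T@np.linalg.inv(c["mtx"])@np.array([u,v,1.0]); return C+r*((z-C[2])/r[2])
def rect(P,lo=1,hi=99):
    r=cv2.minAreaRect(P.astype(np.float32)); (cx,cy),(a,b),t=r
    if a<b: a,b,t=b,a,t+90
    t=(t+90)%180-90
    return np.array([cx,cy]),a,b,t   # long side direction t deg in (-90,90]
def alu(n,f=None):
    """light brackets in one view: list of (pixel centre, web-plane kind, rect)"""
    p,d,W=cloud(n) if f is None else cloud(n,*f)
    q=p.astype(int); m=((q[...,0]-q[...,2]>-4)&(q[...,0]-q[...,2]<40)&(q.max(2)-q.min(2)<40)&(q.max(2)>55))
    m&=(W[...,0]>250)&(W[...,0]<850)&(W[...,1]>-330)&(W[...,1]<-20)&(W[...,2]<75)
    m=m.astype(np.uint8); out=[]
    k,l,s,c=cv2.connectedComponentsWithStats(m)
    for i in range(1,k):
        if s[i,4]<60: continue
        web=(l==i)&(q.max(2)>150)
        ctr,_=cv2.findContours((l==i).astype(np.uint8),cv2.RETR_EXTERNAL,cv2.CHAIN_APPROX_NONE)
        out.append((c[i],s[i],np.median(W[l==i][:,2]),np.median(W[web][:,2]) if web.any() else 0,W[l==i],(l==i),web))
    return p,d,W,out
E
python3 - <<'E'
from h import *
for n in("top","side"):
    z=np.load(f"pics/{n}0.npz"); c=optics.camera_params(n); print(n,"cam",(-c["R"].T@c["t"]).round())
    p,d,W,o=alu(n,(z["p"],z["d"]))
    for (ce,s,mz,wz,P,l,web) in o:
        zz=28 if wz>15 else 3
        ct,_=cv2.findContours(web.astype(np.uint8),cv2.RETR_EXTERNAL,cv2.CHAIN_APPROX_NONE); ct=max(ct,key=cv2.contourArea)[:,0]
        R=np.array([ray(n,u,v,zz)[:2] for u,v in ct])
        print(ce.round(),s[4],"medz",mz.round(1),wz.round(1),"cloud",[np.round(x,1) for x in rect(P[:,:2])],"webray",[np.round(x,1) for x in rect(R)])
E
```

```text
top cam [ 253.  -23. 1477.]
[289. 141.] 105 medz 9.9 10.3 cloud [array([752.8, -60.3]), np.float64(75.5), np.float64(30.3), np.float64(-88.2)] webray [array([754.3, -60.2]), np.float64(73.9), np.float64(18.1), np.float64(-85.7)]
[319. 184.] 340 medz 26.9 27.2 cloud [array([ 620.6, -180. ]), np.float64(78.7), np.float64(53.2), np.float64(-1.6)] webray [array([ 618.2, -177.4]), np.float64(68.4), np.float64(49.0), np.float64(-2.2)]
[358. 196.] 283 medz 2.8 2.5 cloud [array([ 599.4, -310.8]), np.float64(73.2), np.float64(49.6), np.float64(22.5)] webray [array([ 592.4, -306.4]), np.float64(56.6), np.float64(48.8), np.float64(9.0)]
[354. 245.] 273 medz 3.1 2.7 cloud [array([ 442.4, -312.4]), np.float64(76.0), np.float64(42.4), np.float64(-7.4)] webray [array([ 440.5, -313.3]), np.float64(61.0), np.float64(43.4), np.float64(-10.7)]
side cam [ 201. -802. 1104.]
[324. 204.] 106 medz 10.9 11.8 cloud [array([757.3, -62.2]), np.float64(80.0), np.float64(32.0), np.float64(80.4)] webray [array([752. , -54.6]), np.float64(81.1), np.float64(20.7), np.float64(-86.7)]
[300. 245.] 422 medz 27.3 27.7 cloud [array([ 613.5, -177.4]), np.float64(69.6), np.float64(49.5), np.float64(-3.5)] webray [array([ 613.3, -178. ]), np.float64(68.0), np.float64(47.0), np.float64(-2.9)]
[319. 287.] 448 medz 4.3 3.6 cloud [array([ 594.3, -313. ]), np.float64(71.6), np.float64(48.6), np.float64(23.5)] webray [array([ 594., -310.]), np.float64(49.4), np.float64(48.0), np.float64(15.9)]
[262. 312.] 388 medz 3.4 3.3 cloud [array([ 435.4, -311.7]), np.float64(69.4), np.float64(43.1), np.float64(-6.8)] webray [array([ 435.7, -309.6]), np.float64(62.1), np.float64(53.7), np.float64(-13.5)]
```

```bash
cat >> h.py <<'E'
def colmask(p,W,h0,h1,s0,v0,box,zr):
    H=hsv(p); m=(H[...,0]>=h0)&(H[...,0]<=h1)&(H[...,1]>=s0)&(H[...,2]>=v0) if h0<=h1 else ((H[...,0]>=h0)|(H[...,0]<=h1))&(H[...,1]>=s0)&(H[...,2]>=v0)
    x0,x1,y0,y1=box
    m&=(W[...,0]>x0)&(W[...,0]<x1)&(W[...,1]>y0)&(W[...,1]<y1)&(W[...,2]>zr[0])&(W[...,2]<zr[1])
    k,l,s,c=cv2.connectedComponentsWithStats(m.astype(np.uint8))
    return m,k,l,s,c
E
cat > loc.py <<'E'
from h import *
def run(fr,prt=True):
    for n in("top","side"):
        p,d,W=cloud(n,*fr[n])
        for nm,a in dict(bin=(105,125,120,40,(250,620,-20,350),(-5,75)),red=(172,8,150,60,(200,600,250,520),(45,140)),yel=(20,32,130,60,(450,760,200,520),(45,140)),reel=(172,8,150,60,(300,600,0,240),(10,80)),trf=(20,34,120,60,(300,600,0,240),(10,80))).items():
            m,k,l,s,c=colmask(p,W,*a)
            if k<2: print(n,nm,"none");continue
            i=1+np.argmax(s[1:,4]); P=W[l==i]
            print(n,nm,s[i,4],c[i].round(),[np.round(x,1) for x in rect(P[:,:2])],"z",np.percentile(P[:,2],[2,50,98]).round())
            if nm=="bin":
                T=P[P[:,2]>54]; print("   rim",len(T),[np.round(x,1) for x in rect(T[:,:2])])
if __name__=="__main__":
    fr={n:(lambda z:(z["p"],z["d"]))(np.load(f"pics/{n}0.npz")) for n in("top","side")}
    run(fr)
    for n in fr:
        p,d,W=cloud(n,*fr[n]); q=p.astype(int)
        m=(q.max(2)-q.min(2)<25)&(q.max(2)<150)&(W[...,0]>560)&(W[...,0]<780)&(W[...,1]>-60)&(W[...,1]<200)&(W[...,2]>8)&(W[...,2]<40)
        P=W[m]; print(n,"tray",[np.round(x,1) for x in rect(P[:,:2])],np.percentile(P,[2,98],axis=0).round().tolist())
        m=(q.max(2)-q.min(2)<30)&(W[...,2]>140)&(W[...,2]<185)&(W[...,1]>300)&(W[...,1]<700)&(W[...,0]>200)&(W[...,0]<850)
        P=W[m]; print(n,"panel top",len(P),[np.round(x,1) for x in rect(P[:,:2])])
E
python3 loc.py
```

```text
top bin 1108 [229. 217.] [array([473.5,  90.8]), np.float64(188.4), np.float64(79.0), np.float64(-88.0)] z [-3.  8. 66.]
   rim 239 [array([467.7,  91. ]), np.float64(187.6), np.float64(67.4), np.float64(-88.1)]
top red 824 [139. 226.] [array([398.6, 339.9]), np.float64(179.3), np.float64(77.3), np.float64(-89.8)] z [ 65. 113. 133.]
top yel 1025 [160. 143.] [array([661.3, 334.4]), np.float64(198.3), np.float64(72.7), np.float64(89.6)] z [ 67. 111. 133.]
top reel 95 [243. 218.] [array([470.7,  47.9]), np.float64(35.0), np.float64(31.8), np.float64(25.4)] z [29. 48. 54.]
top trf 89 [220. 217.] [array([464.4, 119.7]), np.float64(33.0), np.float64(25.4), np.float64(8.8)] z [37. 42. 47.]
side bin 1083 [216. 190.] [array([464.5,  90.1]), np.float64(195.3), np.float64(67.9), np.float64(-87.8)] z [-1. 32. 64.]
   rim 247 [array([464.5,  91.7]), np.float64(191.9), np.float64(67.6), np.float64(-88.0)]
side red 532 [165. 128.] [array([397.9, 344.5]), np.float64(188.1), np.float64(81.2), np.float64(89.7)] z [ 67. 114. 132.]
side yel 801 [244. 112.] [array([660.7, 338.1]), np.float64(218.9), np.float64(87.6), np.float64(83.7)] z [ 68. 109. 131.]
side reel 94 [222. 197.] [array([478.3,  51.5]), np.float64(56.5), np.float64(36.9), np.float64(26.1)] z [38. 48. 53.]
side trf 64 [211. 183.] [array([460.1, 120.2]), np.float64(30.8), np.float64(24.9), np.float64(8.4)] z [37. 42. 47.]
top tray [array([689.1,  66.8]), np.float64(246.7), np.float64(160.1), np.float64(89.3)] [[610.0, -29.0, 8.0], [760.0, 177.0, 33.0]]
top panel top 955 [array([520.2, 443.6]), np.float64(398.2), np.float64(16.6), np.float64(1.0)]
side tray [array([693.2,  61. ]), np.float64(237.7), np.float64(174.0), np.float64(89.7)] [[607.0, -18.0, 8.0], [747.0, 177.0, 30.0]]
side panel top 1165 [array([442.9, 476.9]), np.float64(522.2), np.float64(199.1), np.float64(-26.7)]
```

```bash
python3 - <<'E'
from h import *
for n in("top","side"):
    z=np.load(f"pics/{n}0.npz"); p,d,W=cloud(n,z["p"],z["d"]); q=p.astype(int)
    g=(q.max(2)-q.min(2)<30)&(W[...,1]>380)&(W[...,1]<520)&(W[...,0]>330)&(W[...,0]<720)
    for (lo,hi) in ((105,128),(140,172),(60,82),(85,105),(38,58)):
        m=g&(W[...,2]>lo)&(W[...,2]<hi); P=W[m]
        if len(P)<30: print(n,lo,len(P)); continue
        y=P[:,1]+0.0*P[:,0]
        A=np.polyfit(P[:,0],P[:,1],1); 
        yc=P[:,1]-np.tan(np.deg2rad(2))*(520-P[:,0])*0
        h,e=np.histogram(P[:,1]+(-np.polyfit(P[:,0],P[:,1],1)[0])*(P[:,0]-530),bins=np.arange(400,500,3))
        print(n,lo,hi,len(P),"fit",A.round(4),{int(a):int(b) for a,b in zip(e,h) if b>8})
    if n=="side": crop(p,125,60,275,160,"p_side.png",5)
    else: crop(p,90,110,210,250,"p_top.png",4)
E
```

```text
top 105 128 794 fit [-6.000000e-03  4.312157e+02] {412: 26, 415: 86, 418: 96, 421: 30, 424: 18, 427: 47, 430: 69, 433: 131, 436: 132, 439: 103, 442: 17}
top 140 172 912 fit [1.710000e-02 4.322108e+02] {436: 379, 439: 195, 442: 133, 445: 119, 448: 79}
top 60 82 257 fit [2.080000e-02 4.132158e+02] {415: 41, 418: 129, 421: 10, 424: 17, 427: 24, 430: 23}
top 85 105 172 fit [2.170000e-02 4.222838e+02] {418: 10, 427: 13, 430: 29, 433: 34, 436: 57, 439: 24}
top 38 58 60 fit [5.500000e-03 4.471235e+02] {430: 20}
side 105 128 754 fit [8.700000e-03 4.226179e+02] {412: 48, 415: 139, 418: 114, 421: 55, 430: 12, 433: 81, 436: 135, 439: 120, 442: 19}
side 140 172 1014 fit [1.57000e-02 4.30643e+02] {430: 32, 433: 179, 436: 380, 439: 241, 442: 91, 445: 52, 448: 28, 451: 9}
side 60 82 558 fit [1.720000e-02 4.181238e+02] {412: 43, 415: 103, 418: 105, 421: 42, 433: 41, 436: 104, 439: 83, 442: 20}
side 85 105 79 fit [2.160000e-02 4.209586e+02] {418: 13, 433: 26, 436: 16, 439: 11}
side 38 58 66 fit [8.90000e-03 4.28399e+02] {433: 25, 436: 18}
```

View pics/p_side.png

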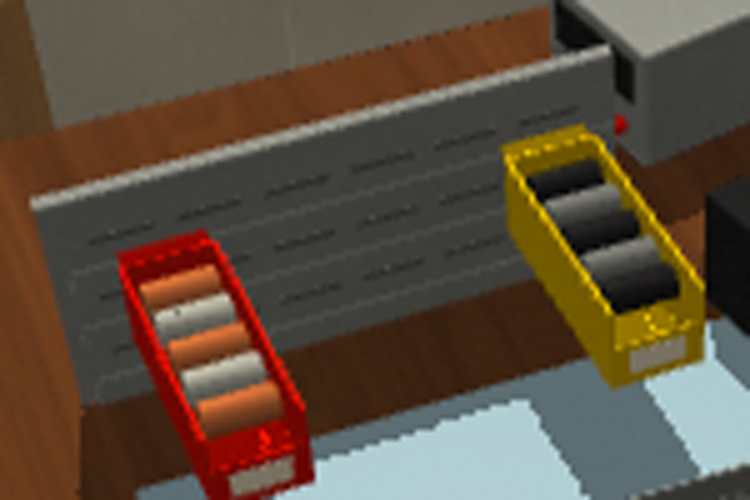

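View pics/p_top.png

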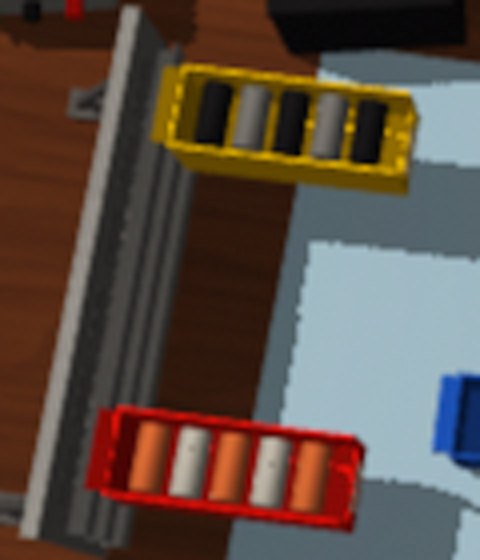

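```bash
cat >> h.py <<'E'
def Rd(deg):
    a=np.deg2rad(deg); y=np.array([np.cos(a),np.sin(a),0]); z=np.array([0,0,-1.]); return np.stack([np.cross(y,z),y,z],1)
def best(pos,deg):
    q0=sensors.read_state()["q"]; c=[]
    for D in(deg,deg+180):
        q=ctrl.solve_ik(np.array(pos,float),Rd(D))
        if q is not None: c.append((np.abs(np.array(q)-q0).max()+2*max(0,abs(q[5])-2.2),D))
    return Rd(min(c)[1])
E
python3 - <<'E'
from h import *
print(ctrl.tcp_to_tips, [a for a in dir(ctrl) if a[0]!='_'])
ctrl.gripper_to(52,30); print(ctrl.tcp_to_tips, sensors.read_state()["grip_width"],sensors.read_state()["eef_pos"])
for pos,deg in (((463,120,180),92),((660,115,150),92),((532,326,250),91),((594,-311,150),23)):
    for D in (deg,deg+180):
        q=ctrl.solve_ik(np.array(pos,float),Rd(D)); print(pos,D,None if q is None else np.round(q,2))
E
```

```text
25.0 ['MotionError', 'finish_job', 'gripper_to', 'hold', 'move_l', 'move_ptp', 'set_joints', 'solve_ik', 'tcp_to_tips']
25.0 51.78314605337423 [234.35897952 525.08112903 222.6903762 ]
(463, 120, 180) 92 [ 0.07  0.04  1.82 -0.    1.28 -1.53]
(463, 120, 180) 272 [ 0.07  0.04  1.82 -0.    1.28  1.61]
(660, 115, 150) 92 [ 0.04  0.46  1.36 -0.    1.32 -1.56]
(660, 115, 150) 272 [ 0.04  0.46  1.36 -0.    1.32  1.58]
(532, 326, 250) 91 [ 0.41  0.29  1.38 -0.    1.47 -1.18]
(532, 326, 250) 271 [ 0.41  0.29  1.38 -0.    1.47  1.96]
(594, -311, 150) 23 [-0.61  0.47  1.36 -0.    1.32 -1.01]
(594, -311, 150) 203 [-0.61  0.47  1.36 -0.    1.32  2.13]
```

```bash
cat >> h.py <<'E'
def st(): 
    s=sensors.read_state(); return round(s["t"],1),s["eef_pos"].round(1),round(s["grip_width"],1),s["force"].round(1)
def goto(x,y,z,deg):
    ctrl.move_ptp(np.array([x,y,z],float),best((x,y,z),deg))
def L(x,y,z,vel=150,**k): return ctrl.move_l(np.array([x,y,z],float),vel=vel,**k)
E
python3 - <<'E'
from h import *
goto(462.5,120,150,92); print(st())
L(462.5,120,32,120); ctrl.gripper_to(30,30); print(st())
L(462.5,120,150,250); print(st())
goto(660,113,120,92); L(660,113,33,150,threshold=8); print(st()); ctrl.gripper_to(52); L(660,113,130,250); print(st())
for n in("top","side"):
    p,d=optics.grab_frame(n); cv2.imwrite(f"pics/{n}1.png",cv2.resize(p[:,:,::-1],(800,600)))
E
```

```text
(2.2, array([462.6, 120.6, 150.3]), 52.3, array([ 1.2, -0.3, -0.6]))
(3.8, array([463.7, 120. ,  34. ]), 30.3, array([-2.8, -1.3,  9.3]))
(4.4, array([461.9, 119.9, 149.4]), 30.3, array([-0.4,  0.8, -0. ]))
(5.9, array([660.7, 113.2,  34.2]), 29.8, array([-0.4,  0.4,  0.5]))
(6.8, array([660.5, 113. , 131.2]), 52.5, array([-0.6, -0.2, -1. ]))
```

View pics/side1.png

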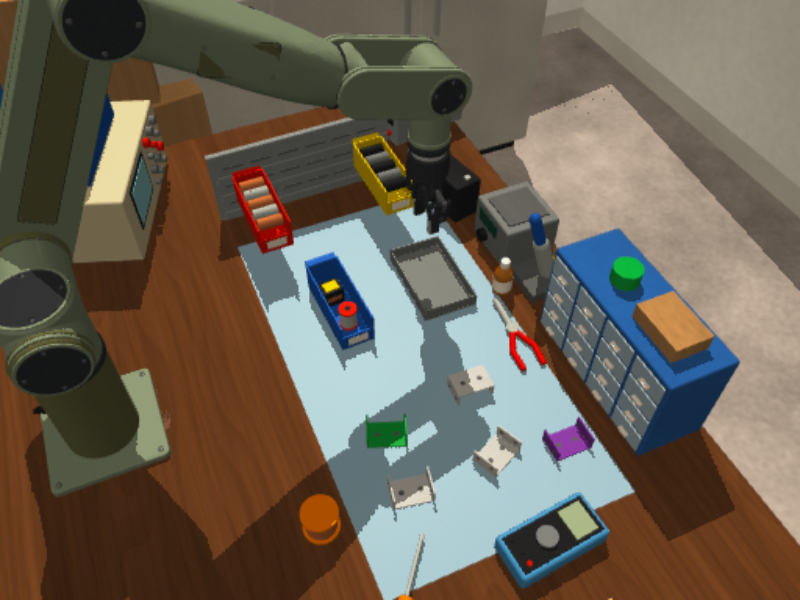

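```bash
python3 - <<'E'
from h import *
import cv2
a=cv2.imread("pics/top1.png"); b=cv2.imread("pics/top0.png"); c=cv2.imread("pics/side1.png");e=cv2.imread("pics/side0.png")
def cr(i,u,v): return cv2.resize(i[v:v+130,u:u+130],(390,290),interpolation=cv2.INTER_CUBIC)
cv2.imwrite("pics/cmp1.png",np.vstack([np.hstack([cr(b,300,280),cr(a,300,280)]),np.hstack([cr(e,280,230),cr(c,280,230)])]))
E
python3 - <<'E'
import sys; sys.path.insert(0,'.')
from loc import *
run({n:optics.grab_frame(n) for n in("top","side")})
E
```

```text
top bin 533 [245. 219.] [array([474.8,  43.5]), np.float64(94.0), np.float64(78.9), np.float64(-87.8)] z [-4.  5. 64.]
   rim 74 [array([469.1,  41.3]), np.float64(88.1), np.float64(66.6), np.float64(-88.0)]
top red 747 [136. 226.] [array([395.9, 344.6]), np.float64(173.8), np.float64(77.3), np.float64(87.6)] z [ 65. 115. 133.]
top yel 919 [156. 142.] [array([660.6, 338.7]), np.float64(191.6), np.float64(71.2), np.float64(89.2)] z [ 66. 115. 133.]
top reel 95 [243. 218.] [array([471.3,  48. ]), np.float64(33.8), np.float64(31.2), np.float64(8.9)] z [28. 48. 54.]
top trf none
side bin 1084 [216. 191.] [array([464.7,  90. ]), np.float64(193.6), np.float64(68.1), np.float64(-87.7)] z [-1. 31. 63.]
   rim 244 [array([464.9,  91.3]), np.float64(191.1), np.float64(67.6), np.float64(-87.7)]
side red 537 [165. 129.] [array([397.1, 344.6]), np.float64(190.3), np.float64(81.0), np.float64(88.8)] z [ 66. 114. 132.]
side yel 725 [242. 111.] [array([659. , 339.9]), np.float64(220.5), np.float64(86.7), np.float64(82.3)] z [ 68. 107. 131.]
side reel 94 [222. 197.] [array([478.1,  52.8]), np.float64(57.4), np.float64(35.3), np.float64(26.5)] z [43. 48. 53.]
side trf 65 [211. 183.] [array([460.2, 119.5]), np.float64(30.2), np.float64(27.8), np.float64(8.9)] z [38. 43. 46.]
```

View pics/cmp1.png

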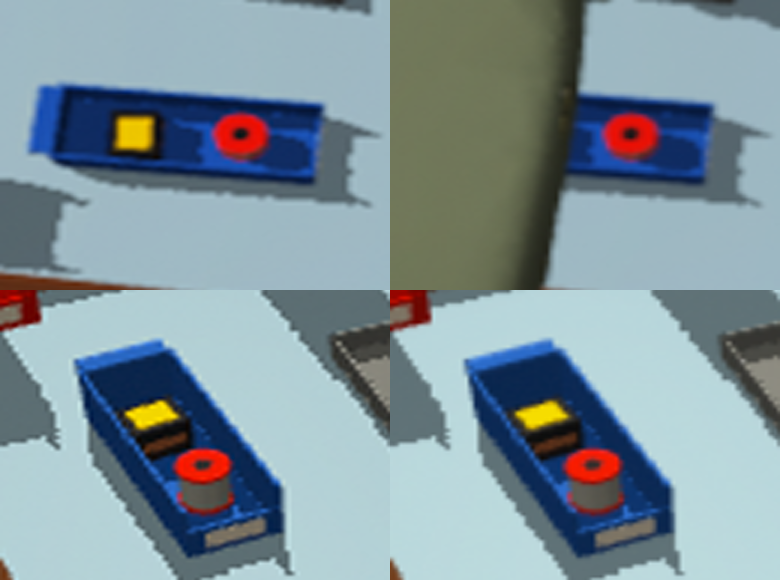

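```bash
python3 - <<'E'
from h import *
goto(462.5,120,120,92); print(st())
r=L(462.5,120,34,120,threshold=5); print(r,st())
ctrl.hold(0.2); print(st())
for f in("side",):
    p,d=optics.grab_frame(f); crop(p,180,110,310,210,"g1.png",6)
E
```

```text
(7.8, array([464. , 120. , 120.5]), 52.2, array([1. , 0.4, 0.3]))
False (8.7, array([463.5, 120. ,  34.5]), 52.0, array([-0.5,  0.5,  0.1]))
(8.9, array([463.4, 120.1,  34.9]), 52.3, array([0.2, 0.4, 0. ]))
```

View pics/g1.png

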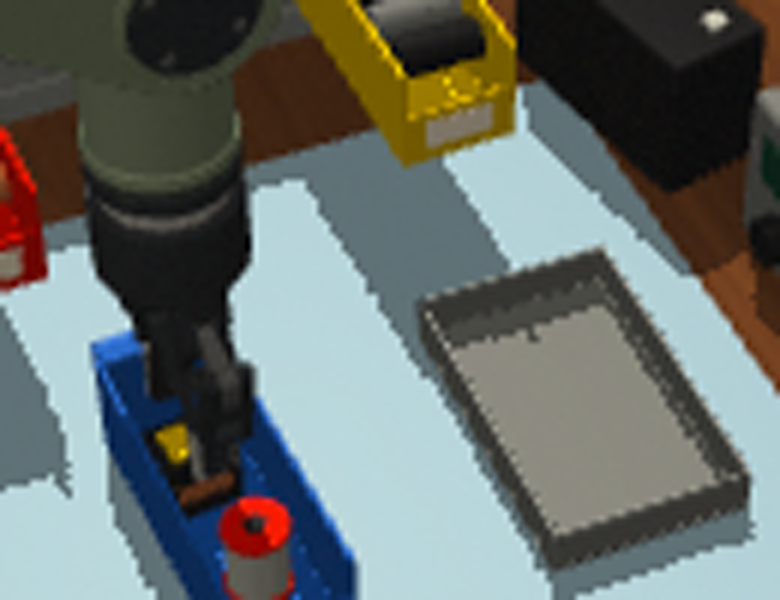

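Fingers straddle the transformer. Closing fully this time.

```bash
python3 - <<'E'
from h import *
ctrl.gripper_to(0,60); print(st()); ctrl.hold(0.2); print(st())
L(462.5,120,70,100); print(st())
p,d=optics.grab_frame("side"); crop(p,180,110,310,210,"g2.png",6)
E
```

```text
(9.5, array([463.1, 120. ,  34.5]), 0.0, array([0.1, 0.7, 5.6]))
(9.7, array([463.1, 120. ,  34.5]), 0.2, array([0.2, 0.3, 5.2]))
(10.2, array([462.1, 120. ,  69.7]), -0.3, array([ 0.3, -0.4,  0.1]))
```

View pics/g2.png

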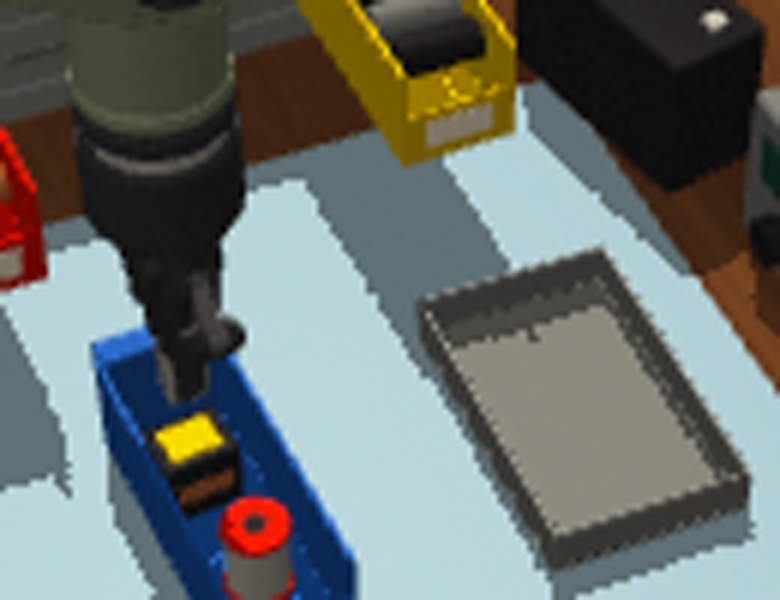

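```bash
python3 - <<'E'
from h import *
L(462.5,120,150,200)
print(st())
p,d,W=cloud("side"); crop(p,170,90,310,200,"g3.png",5)
for v in range(120,190,4):
    print(v,[(u,*W[v,u].round().astype(int)) for u in range(200,226,6) if np.isfinite(W[v,u,0])])
E
```

```text
(10.8, array([461.8, 119.9, 149. ]), 0.2, array([-0.2,  0.7, -0.1]))
120 [(200, np.int64(440), np.int64(88), np.int64(321)), (206, np.int64(454), np.int64(81), np.int64(322)), (212, np.int64(470), np.int64(83), np.int64(315)), (218, np.int64(491), np.int64(99), np.int64(295)), (224, np.int64(618), np.int64(424), np.int64(-4))]
124 [(200, np.int64(440), np.int64(91), np.int64(306)), (206, np.int64(454), np.int64(85), np.int64(306)), (212, np.int64(469), np.int64(84), np.int64(301)), (218, np.int64(589), np.int64(406), np.int64(1)), (224, np.int64(609), np.int64(400), np.int64(-1))]
128 [(200, np.int64(438), np.int64(89), np.int64(294)), (206, np.int64(452), np.int64(84), np.int64(294)), (212, np.int64(467), np.int64(79), np.int64(292)), (218, np.int64(583), np.int64(391), np.int64(-2)), (224, np.int64(602), np.int64(381), np.int64(-1))]
132 [(200, np.int64(442), np.int64(109), np.int64(263)), (206, np.int64(452), np.int64(88), np.int64(276)), (212, np.int64(467), np.int64(83), np.int64(276)), (218, np.int64(575), np.int64(369), np.int64(-1)), (224, np.int64(592), np.int64(356), np.int
[... 2932 characters left out ...]
), np.int64(172), np.int64(2)), (212, np.int64(466), np.int64(127), np.int64(44)), (218, np.int64(493), np.int64(151), np.int64(8)), (224, np.int64(496), np.int64(101), np.int64(57))]
184 [(200, np.int64(431), np.int64(140), np.int64(29)), (206, np.int64(445), np.int64(123), np.int64(40)), (212, np.int64(461), np.int64(113), np.int64(43)), (218, np.int64(478), np.int64(106), np.int64(43)), (224, np.int64(495), np.int64(99), np.int64(42))]
188 [(200, np.int64(430), np.int64(143), np.int64(7)), (206, np.int64(435), np.int64(90), np.int64(60)), (212, np.int64(457), np.int64(102), np.int64(38)), (218, np.int64(476), np.int64(105), np.int64(26)), (224, np.int64(497), np.int64(109), np.int64(12))]
```

View pics/g3.png

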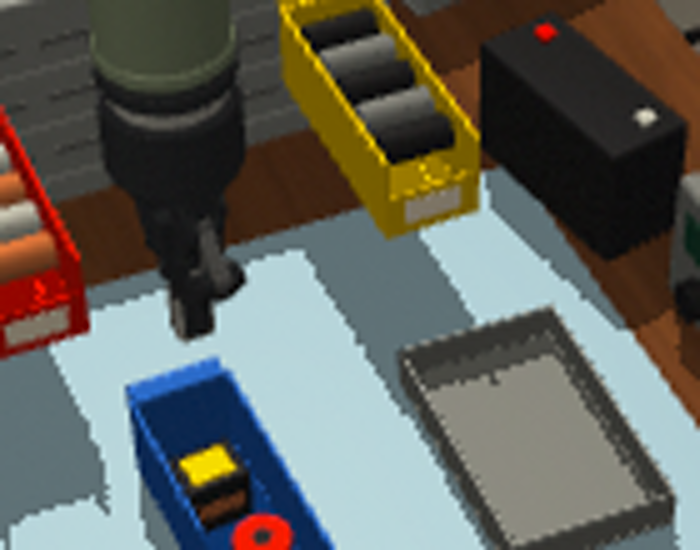

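The closed fingers passed over the transformer, and depth puts the tips about 40 mm higher than the stated tool geometry. I'll touch the free mat gently to calibrate tip height, shut and open.

```bash
python3 - <<'E'
from h import *
goto(480,-90,80,92)
r=L(480,-90,20,60,threshold=4); print("shut1",r,st())
if not r:
    r=L(480,-90,-25,25,threshold=4); print("shut2",r,st())
L(480,-90,60,150)
E
```

```text
shut1 False (12.9, array([480.5, -90.2,  20.4]), -0.4, array([0.2, 0.5, 0.2]))
shut2 True (14.0, array([479.9, -90. ,  -8.5]), 0.4, array([-0.2,  1. ,  5. ]))
```

```bash
python3 - <<'E'
from h import *
for w in (34,75,85):
    ctrl.gripper_to(w,60)
    L(480,-90,0 if w<50 else -8,150)
    r=L(480,-90,-38,20,threshold=4); print(w,r,st())
    L(480,-90,25,200)
ctrl.gripper_to(0)
goto(650,-60,40,92); L(650,-60,2,150); r=L(650,-60,-25,20,threshold=4); print("far",r,st()); L(650,-60,40)
p,d,W=cloud("side"); print(st()); crop(p,230,130,370,240,"g4.png",5)
m=(W[...,2]>45)&(W[...,2]<110)&(abs(W[...,0]-650)<45)&(abs(W[...,1]+60)<45); P=W[m]; print(len(P),np.percentile(P,[2,50,98],axis=0).round().tolist())
Q=P[P[:,2]<75]; print(len(Q),Q.mean(0))
E
```

```text
34 True (16.4, array([480.1, -90.1,  -9.3]), 33.8, array([-0.4,  0.3,  3.5]))
75 True (18.3, array([480.2, -90.1, -17.8]), 75.0, array([-1.2,  1.3,  4.9]))
85 True (20.1, array([480. , -90. , -21.5]), 85.2, array([-0.5,  1. ,  5.8]))
far True (23.0, array([650.1, -60. ,  -8.5]), 0.4, array([-1.2, -0.1,  3.8]))
(23.6, array([649.2, -59.8,  39.1]), 0.1, array([ 0.3, -0.9, -0.6]))
119 [[635.0, -92.0, 52.0], [639.0, -69.0, 95.0], [657.0, -30.0, 109.0]]
37 [643.24904081 -67.28891522  62.55735142]
```

View pics/g4.png

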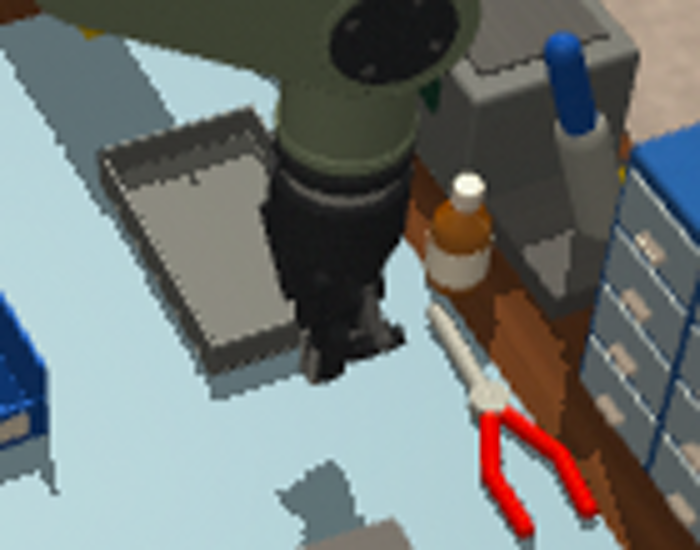

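```bash
cat >> h.py <<'E'
def tz(tip,w): return tip+np.interp(w,[0,34,75,85],[-8.5,-9.5,-17.5,-21.5])
E
python3 - <<'E'
from h import *
ctrl.gripper_to(52,60)
goto(463,120,80,92); r=L(463,120,tz(11,34),120,threshold=10); print(r,st()); ctrl.gripper_to(10,50); print(st())
if 31<st()[2]<38:
    L(463,120,90,200); print(st())
    goto(660,113,70,92); r=L(660,113,tz(13.5,34),100,threshold=8); print(r,st()); ctrl.gripper_to(50); L(660,113,75,250)
    goto(472,49,80,92); r=L(472,49,tz(13,36),120,threshold=10); print(r,st()); ctrl.gripper_to(10,50); print(st())
    L(472,49,90,200); print(st())
E
```

```text
True (25.7, array([462.6, 119.4,   6. ]), 51.9, array([-3.2, -1.6, 10.2]))
(26.0, array([462.6, 119.4,   5.6]), 33.4, array([ 1.8, -0.2,  4. ]))
(26.6, array([461.7, 119.9,  88.8]), 33.4, array([ 0. , -0.3, -2.5]))
True (28.0, array([657.7, 113. ,   4.9]), 33.2, array([ 1.8, -0.2,  1.9]))
False (30.4, array([473. ,  49. ,   3.5]), 49.6, array([-0.3, -0.9,  0.4]))
(30.7, array([473.4,  48.9,   4.3]), 35.1, array([ 0.6, -0. ,  2.5]))
(31.2, array([471.2,  49.1,  89.4]), 34.7, array([-0.2, -0.5, -2.2]))
```

```bash
python3 - <<'E'
from h import *
goto(660,40,75,92); r=L(660,40,5,100,threshold=6); print(r,st()); ctrl.gripper_to(52); L(660,40,90,250)
goto(600,-100,150,92)
for n in("top","side"):
    p,d=optics.grab_frame(n); np.savez(f"pics/{n}2.npz",p=p,d=d); cv2.imwrite(f"pics/{n}2.png",cv2.resize(p[:,:,::-1],(800,600)))
print(st())
E
```

```text
True (32.7, array([657.5,  40.4,   4.2]), 34.6, array([0.4, 0.4, 3.1]))
(34.3, array([599.6, -98.2, 148.2]), 51.8, array([-0.2,  0.6, -1.1]))
```

View pics/side2.png

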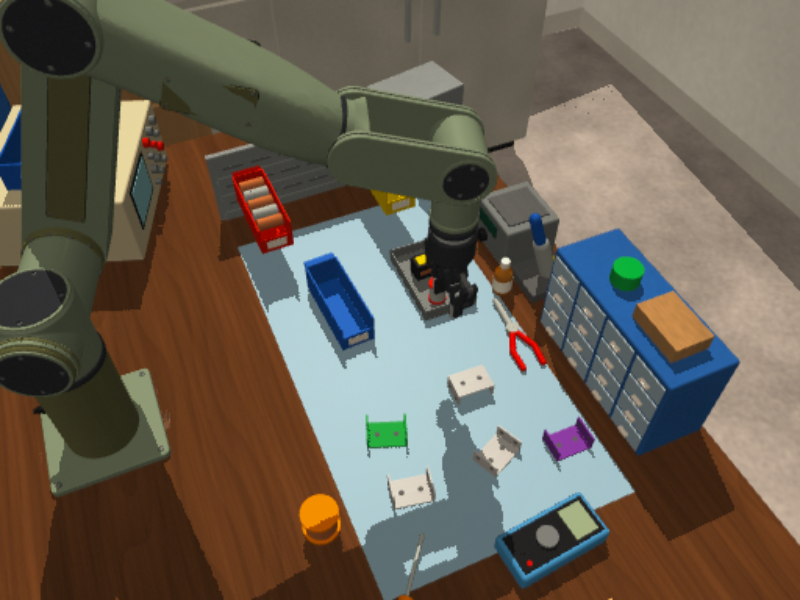

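View pics/top2.png

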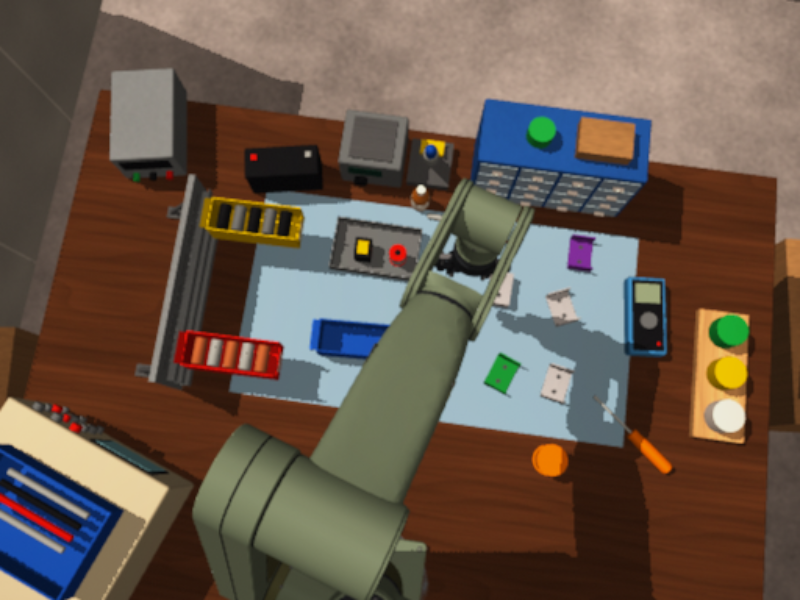

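```bash
python3 - <<'E'
from h import *
S=lambda u,v:(u/4+230-.375,v/4+220-.375); T=lambda u,v:(u/4+295-.375,v/4+130-.375)
for nm,z,s,t in(("A",3,[(108,381),(157,371)],[(238,482),(250,444)]),("B",3,[(336,298),(366,265)],[(264,288),(252,248)]),("D",28,[(265,100),(307,87)],[(97,236),(103,196)])):
    for n,f,h in(("side",S,s),("top",T,t)):
        a,b=[ray(n,*f(*x),z)[:2] for x in h]; v=b-a; print(nm,n,((a+b)/2).round(1),np.linalg.norm(v).round(1),np.degrees(np.arctan2(v[1],v[0])).round(1))
z=np.load("pics/side2.npz"); p,d,W,o=alu("side",(z["p"],z["d"]))
for (ce,s,mz,wz,P,l,web) in o: print(ce.round(),s[4],mz.round(1),[np.round(x,1) for x in rect(P[:,:2])])
E
```

```text
A side [ 436.4 -315.8] 31.8 -11.1
A top [ 440.4 -316.5] 32.0 -11.8
B side [ 595. -312.] 32.5 24.5
B top [ 599.3 -312.6] 34.1 22.0
D side [ 614.5 -177.5] 31.6 -3.5
D top [ 618.  -178.2] 33.4 -1.8
[343. 185.] 63 19.9 [array([833.8, -32.6]), np.float64(31.9), np.float64(25.6), np.float64(-4.6)]
[324. 204.] 109 10.8 [array([757.4, -61.8]), np.float64(79.6), np.float64(33.0), np.float64(80.2)]
[300. 245.] 421 27.4 [array([ 613.8, -177.8]), np.float64(72.0), np.float64(50.1), np.float64(-4.3)]
[318. 287.] 448 4.5 [array([ 594.3, -312.9]), np.float64(70.4), np.float64(48.1), np.float64(23.8)]
[262. 312.] 390 3.7 [array([ 436.2, -313.6]), np.float64(69.2), np.float64(44.3), np.float64(-9.9)]
```

```bash
python3 - <<'E'
from h import *
ctrl.gripper_to(85,40)
goto(438,-316,60,-11); r=L(438,-316,-10,120,threshold=8); print(r,st()); ctrl.gripper_to(55,40); print(st())
L(438,-316,20,100); L(438,-316,110,250); print(st())
goto(466.7,70.7,110,92); print(st())
p,d=optics.grab_frame("side"); np.savez("pics/side3.npz",p=p,d=d); crop(p,175,110,305,230,"g5.png",5)
E
```

```text
False (36.7, array([ 438.6, -316.3,   -9.6]), 85.2, array([ 0.1, -0.8,  0.4]))
(37.0, array([ 439. , -317. ,   -8.6]), 66.9, array([ 0.4, -0.3,  4. ]))
(38.0, array([ 437.8, -315.8,  109.9]), 67.3, array([-1.4,  0.2, -1.2]))
(39.4, array([466.7,  70. , 109.5]), 67.2, array([-0.1,  0.4,  0.4]))
```

View pics/g5.png

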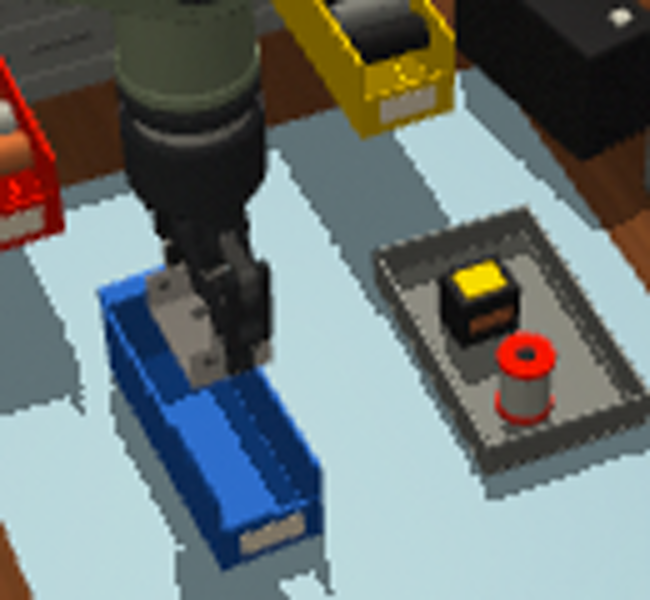

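```bash
python3 - <<'E'
from h import *
z=np.load("pics/side3.npz"); p,d,W=cloud("side",z["p"],z["d"])
a,b,c=ray("side",175+196/5,110+386/5,118.5),ray("side",175+271/5,110+362/5,118.5),ray("side",175+147/5,110+307/5,118.5)
print(a.round(1),b.round(1),((a+b)/2).round(1),c.round(1))
E
```

```text
[443.9  33.9 118.5] [488.8  33.8 118.5] [466.4  33.8 118.5] [439.2 101.8 118.5]
```

```bash
python3 - <<'E'
from h import *
L(466.7,70.7,30,120,threshold=8); r=L(466.7,70.7,-7,50,threshold=5); print(r,st()); 
ctrl.gripper_to(85); L(466.7,70.7,40,150); L(466.7,70.7,110,300); goto(560,-100,130,-3)
for n in("side","top"):
    p,d=optics.grab_frame(n); np.savez(f"pics/{n}4.npz",p=p,d=d); 
    crop(p,*( (180,140,300,240) if n=="side" else (170,170,300,270)),f"g6{n}.png",6)
print(st())
p,d,W,o=alu("side",(np.load("pics/side4.npz")["p"],np.load("pics/side4.npz")["d"]))
for (ce,s,mz,wz,P,l,web) in o: print(ce.round(),s[4],mz.round(1),[np.round(x,1) for x in rect(P[:,:2])])
E
```

```text
True (40.9, array([465.7,  70.7,  -5.7]), 67.2, array([-0.6,  0.4,  4.6]))
(43.4, array([559.2, -99.1, 129.1]), 85.1, array([ 0.3, -0.1, -0.5]))
[343. 185.] 61 20.0 [array([834. , -33.1]), np.float64(30.3), np.float64(25.8), np.float64(0.1)]
[324. 203.] 109 11.4 [array([756.5, -62.2]), np.float64(79.5), np.float64(32.0), np.float64(80.9)]
[300. 245.] 419 27.5 [array([ 614.5, -178.5]), np.float64(71.4), np.float64(49.7), np.float64(-4.0)]
[318. 287.] 455 4.3 [array([ 593.5, -309. ]), np.float64(75.7), np.float64(50.1), np.float64(16.7)]
```

View pics/g6side.png

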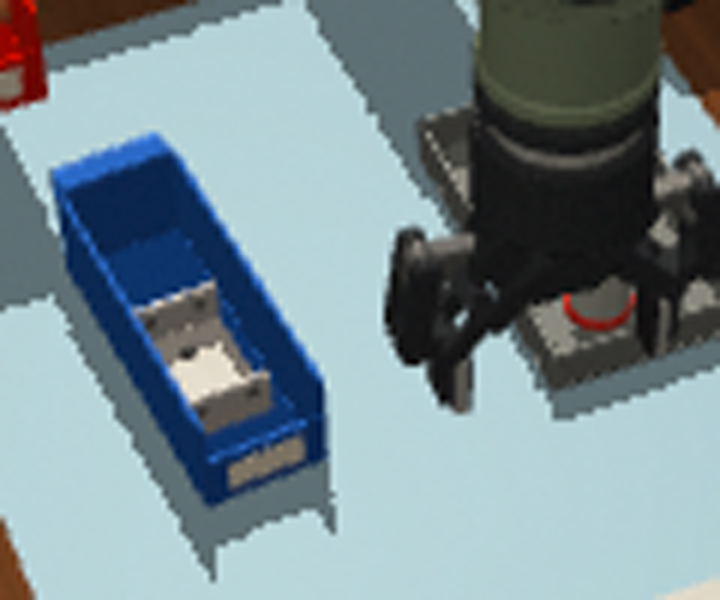

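View pics/g6top.png

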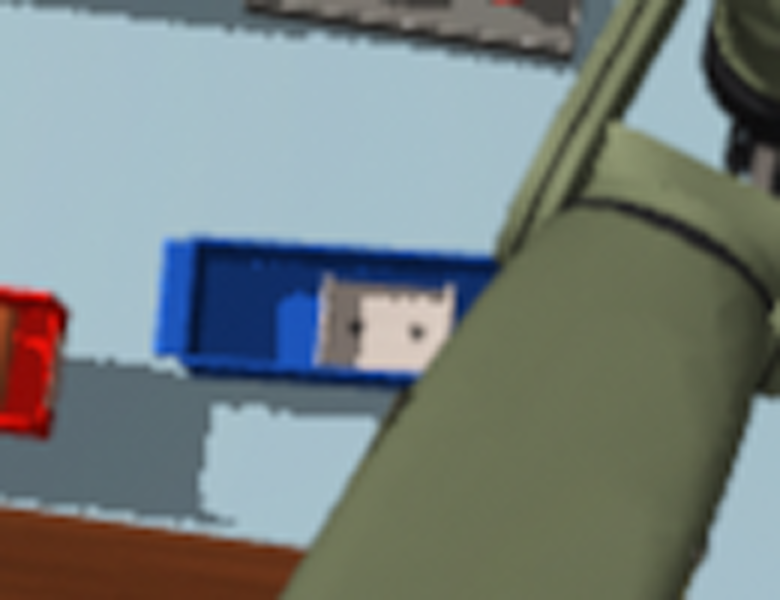

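```bash
python3 - <<'E'
from h import *
a=ray("top",170+357/6-.4,170+327/6-.4,6);b=ray("top",170+418/6-.4,170+332/6-.4,6); print(a,b,(a+b)/2,np.degrees(np.arctan2(*(a-b)[[1,0]])))
# flange top corners in side view z=31: back flange (130,308),(215,283); front flange (202,405)?,(270,375)
for q in((131,312),(214,284),(202,408),(270,375)): print(ray("side",180+q[0]/6-.4,140+q[1]/6-.4,31).round(1))
import loc; loc.run({n:(lambda z:(z["p"],z["d"]))(np.load(f"pics/{n}4.npz")) for n in("top","side")})
E
```

```text
[450.91839228  90.96633015   6.        ] [452.81784787  58.42598596   6.        ] [451.86812007  74.69615805   6.        ] 93.34069708736884
[424. 107.  31.]
[468.8 107.8  31. ]
[435.2  34.7  31. ]
[473.2  40.9  31. ]
top bin 818 [217. 220.] [array([455.1, 105.3]), np.float64(171.5), np.float64(78.8), np.float64(-85.4)] z [-3. 11. 65.]
   rim 214 [array([449.7, 106. ]), np.float64(168.2), np.float64(67.9), np.float64(-85.0)]
top red 817 [139. 226.] [array([398.6, 340.5]), np.float64(180.7), np.float64(77.3), np.float64(-89.9)] z [ 64. 112. 133.]
top yel 1035 [160. 143.] [array([661. , 334.6]), np.float64(197.1), np.float64(72.6), np.float64(89.2)] z [ 67. 112. 133.]
top reel 2 [180. 224.] [array([422.5, 233.8]), np.float64(2.3), np.float64(0.0), np.float64(-20.6)] z [72. 75. 79.]
top trf none
side bin 1194 [210. 190.] [array([447.7,  94. ]), np.float64(193.9), np.float64(67.6), np.float64(-85.7)] z [-1. 28. 64.]
   rim 249 [array([447.7,  95.2]), np.float64(191.5), np.float64(67.3), np.float64(-85.7)]
side red 534 [165. 128.] [array([393.1, 344.7]), np.float64(188.2), np.float64(80.0), np.float64(85.4)] z [ 66. 114. 131.]
side yel 1 [247. 137.] [array([628.5, 235.9]), np.float64(0.0), np.float64(0.0), np.float64(0.0)] z [69. 69. 69.]
side reel 43 [177. 158.] [array([393. , 230.9]), np.float64(64.8), np.float64(10.2), np.float64(-1.5)] z [67. 73. 80.]
side trf none
```

```bash
python3 - <<'E'
from h import *
goto(616,-178,60,-2.8); r=L(616,-178,-10,120,threshold=8); print(r,st())
if not r:
    ctrl.gripper_to(55,40); print(st())
    L(616,-178,20,100); L(616,-178,110,250)
    goto(448.6,102.7,110,94.6); print(st())
    p,d=optics.grab_frame("side"); np.savez("pics/side5.npz",p=p,d=d); crop(p,165,100,295,220,"g7.png",5)
    import loc; loc.run({"side":(p,d),"top":optics.grab_frame("top")})
E
```

```text
False (44.7, array([ 616.7, -178. ,   -9.2]), 85.4, array([-0.2, -0.3,  0.2]))
(45.0, array([ 617.5, -178.7,   -8.2]), 67.2, array([ 1.1, -0.3,  5. ]))
(47.2, array([448.7, 102.3, 109.5]), 67.3, array([ 0.5,  0.3, -0.9]))
top bin 302 [250. 225.] [array([460.1,  34.9]), np.float64(79.6), np.float64(65.6), np.float64(2.5)] z [-3.  6. 63.]
   rim 42 [array([454.3,  35.7]), np.float64(66.4), np.float64(64.4), np.float64(5.4)]
top red 825 [139. 226.] [array([399. , 340.1]), np.float64(180.0), np.float64(78.2), np.float64(-89.7)] z [ 65. 112. 132.]
top yel 1032 [160. 143.] [array([660.6, 334.3]), np.float64(198.1), np.float64(72.8), np.float64(88.7)] z [ 67. 111. 133.]
top reel none
top trf none
side bin 990 [210. 194.] [array([447.2,  95.3]), np.float64(195.6), np.float64(67.9), np.float64(-86.0)] z [-1. 26. 63.]
   rim 171 [array([447.4,  97. ]), np.float64(192.2), np.float64(67.0), np.float64(-85.7)]
side red 533 [165. 128.] [array([397.7, 345. ]), np.float64(189.7), np.float64(81.9), np.float64(89.5)] z [ 67. 114. 131.]
side yel 809 [244. 112.] [array([661. , 340.1]), np.float64(222.0), np.float64(88.6), np.float64(83.5)] z [ 67. 109. 131.]
side reel 41 [176. 158.] [array([392.4, 233.6]), np.float64(65.4), np.float64(10.0), np.float64(-1.0)] z [68. 73. 79.]
side trf none
```

View pics/g7.png

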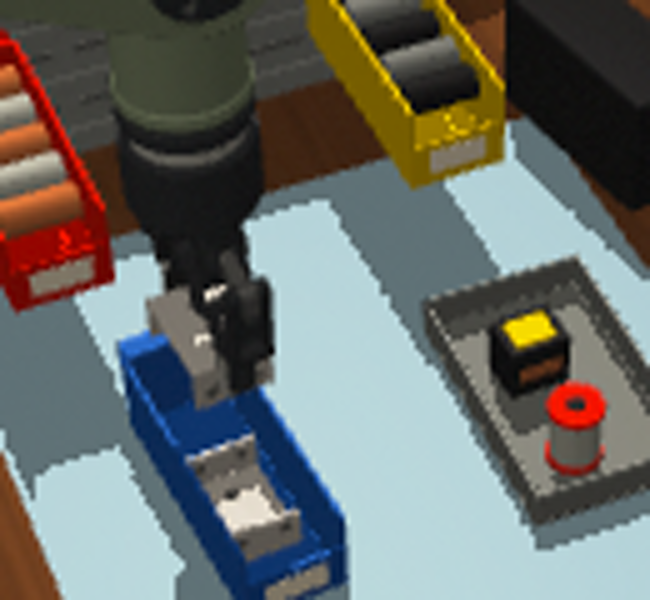

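```bash
python3 - <<'E'
from h import *
a,b=ray("side",165+204/5-.4,100+408/5-.4,118),ray("side",165+271/5-.4,100+381/5-.4,118); print(a.round(1),b.round(1),((a+b)/2).round(1))
# back flange of A tops z=31
for q in((189,462),(253,437),(249,555),(299,518)): print(ray("side",165+q[0]/5-.4,100+q[1]/5-.4,31).round(1))
E
```

```text
[429.1  65.4 118. ] [471.1  69.6 118. ] [450.1  67.5 118. ]
[426.2 104.3  31. ]
[468.5 107.7  31. ]
[434.3  22.9  31. ]
[471.1  37.2  31. ]
```

```bash
python3 - <<'E'
from h import *
x,y=448.6,102.7
r0=L(x,y,25,120,threshold=8); print(r0,st()); 
r=L(x,y,-5,40,threshold=5); print(r,st()) 
if st()[1][2]<0:
    ctrl.gripper_to(76); print(st()); L(x,y,30,100); L(x,y,110,300); goto(560,20,150,23)
    for n in("side","top"):
        p,d=optics.grab_frame(n); np.savez(f"pics/{n}6.npz",p=p,d=d)
        crop(p,*( (165,130,285,230) if n=="side" else (170,170,300,270)),f"g8{n}.png",6)
        if n=="side": crop(p,250,240,400,350,"g8b.png",5)
        p,d,W,o=alu(n,(p,d))
        for (ce,s,mz,wz,P,l,web) in o: print(n,ce.round(),s[4],mz.round(1),[np.round(x,1) for x in rect(P[:,:2])])
    print(st())
E
```

```text
False (48.2, array([449.4, 102.6,  25.5]), 67.3, array([ 0.8, -0.5, -0.6]))
True (48.8, array([448. , 102.7,  -2.4]), 67.5, array([-1.1, -0. ,  6.3]))
(49.1, array([447. , 102.7,  -3.1]), 75.9, array([ 0.7, -0.6,  0.5]))
side [343. 185.] 63 20.2 [array([834.5, -33.3]), np.float64(31.6), np.float64(25.3), np.float64(-2.5)]
side [324. 203.] 109 10.4 [array([757.1, -62. ]), np.float64(77.9), np.float64(31.0), np.float64(81.1)]
side [319. 287.] 447 4.1 [array([ 594.3, -312.4]), np.float64(70.5), np.float64(48.9), np.float64(24.5)]
top [292. 141.] 77 10.6 [array([753.1, -70.5]), np.float64(54.8), np.float64(27.7), np.float64(-87.6)]
top [358. 196.] 283 3.6 [array([ 599.9, -311.2]), np.float64(73.6), np.float64(49.6), np.float64(23.8)]
(51.1, array([558.7,  20.6, 148.7]), 76.5, array([-0.5,  0.6, -0.3]))
```

View pics/g8side.png

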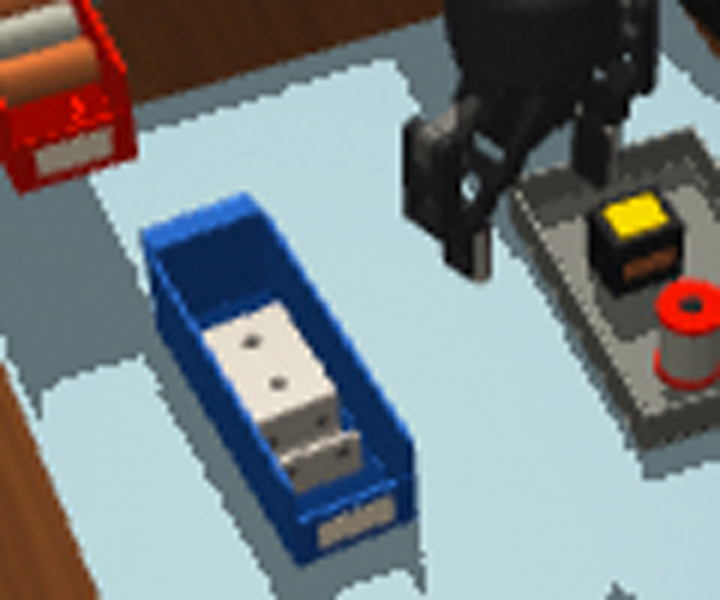

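View pics/g8top.png

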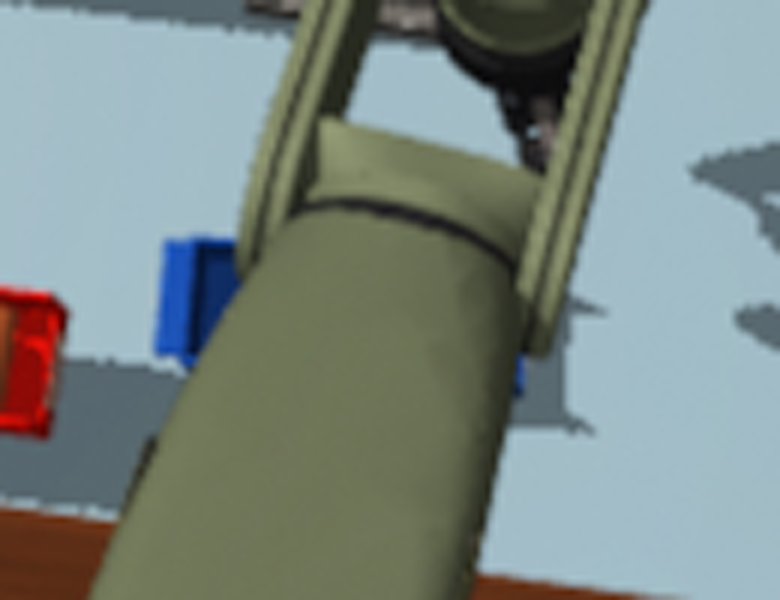

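View pics/g8b.png

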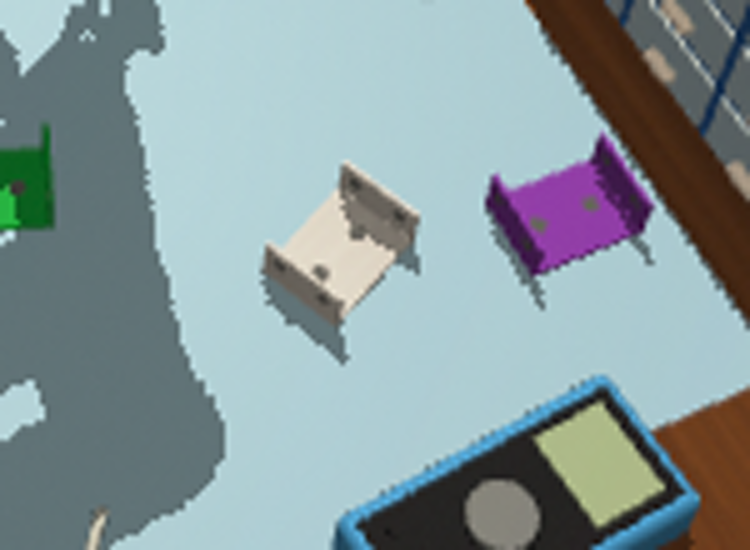

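```bash
python3 - <<'E'
from h import *
for q in((490,205),(537,272),(487,190)): print("purple",ray("side",250+q[0]/5-.4,240+q[1]/5-.4,0 if q[1]>200 else 28).round(1))
a,b=[ray("side",165+q[0]/6-.4,130+q[1]/6-.4,34) for q in((252,341),(278,383))]; print("D",(a+b)/2,np.degrees(np.arctan2(*(a-b)[[1,0]])))
import loc
p,d=(lambda z:(z["p"],z["d"]))(np.load("pics/side6.npz"))
loc.run({"side":(p,d),"top":(lambda z:(z["p"],z["d"]))(np.load("pics/top6.npz"))})
E
```

```text
purple [ 683.1 -318.2    0. ]
purple [ 685.  -362.2    0. ]
purple [ 674.  -322.1   28. ]
D [445.87509235 101.9574227   34.        ] 94.37763174706588
top bin 216 [202. 219.] [array([451.4, 172.7]), np.float64(76.9), np.float64(35.9), np.float64(7.5)] z [-3. 52. 67.]
   rim 103 [array([447.1, 178.4]), np.float64(66.0), np.float64(33.1), np.float64(-6.9)]
top red 820 [139. 226.] [array([398.4, 339.9]), np.float64(179.8), np.float64(77.5), np.float64(89.9)] z [ 65. 112. 133.]
top yel 1031 [160. 143.] [array([660.9, 335. ]), np.float64(199.2), np.float64(72.1), np.float64(89.0)] z [ 66. 111. 133.]
top reel 1 [180. 222.] [array([426.5, 233.9]), np.float64(0.0), np.float64(0.0), np.float64(0.0)] z [79. 79. 79.]
top trf none
side bin 1060 [210. 191.] [array([447.1,  94.9]), np.float64(193.8), np.float64(67.5), np.float64(-85.9)] z [-0. 33. 64.]
   rim 247 [array([447.3,  95.8]), np.float64(192.1), np.float64(66.8), np.float64(-86.0)]
side red 536 [165. 128.] [array([396.8, 345.6]), np.float64(190.1), np.float64(81.1), np.float64(88.9)] z [ 67. 114. 132.]
side yel 165 [233. 109.] [array([630.3, 363.1]), np.float64(119.0), np.float64(13.7), np.float64(-88.6)] z [ 67.  96. 129.]
side reel 43 [177. 158.] [array([393.1, 231.6]), np.float64(64.9), np.float64(11.2), np.float64(2.4)] z [67. 72. 79.]
side trf none
```

```bash
python3 - <<'E'
from h import *
ctrl.gripper_to(85)
goto(597,-312,60,24); r=L(597,-312,-10,120,threshold=8); print(r,st())
if not r:
    ctrl.gripper_to(55,40); print(st())
    L(597,-312,20,100); L(597,-312,130,250)
    goto(449.1,91.5,130,94.6); print(st())
    p,d=optics.grab_frame("side"); np.savez("pics/side7.npz",p=p,d=d); crop(p,165,90,295,210,"g9.png",5)
    p,d,W=cloud("side",p,d); a=(105,125,120,40,(250,620,-20,350),(-5,75)); m,k,l,s,c=colmask(p,W,*a); i=1+np.argmax(s[1:,4]); P=W[l==i]; print(rect(P[P[:,2]>54][:,:2]))
E
```

```text
False (53.4, array([ 597.6, -312.1,   -9.5]), 85.0, array([ 0.3, -1.3, -0.2]))
(53.7, array([ 598.2, -312.9,   -8.2]), 66.9, array([0.7, 0.1, 4. ]))
(56.3, array([450.1,  90.8, 130.3]), 67.2, array([-0.1,  0.3, -0.8]))
(array([447.24249268,  96.55982208]), 193.62051391601562, 66.76460266113281, -85.40293884277344)
```

View pics/g9.png

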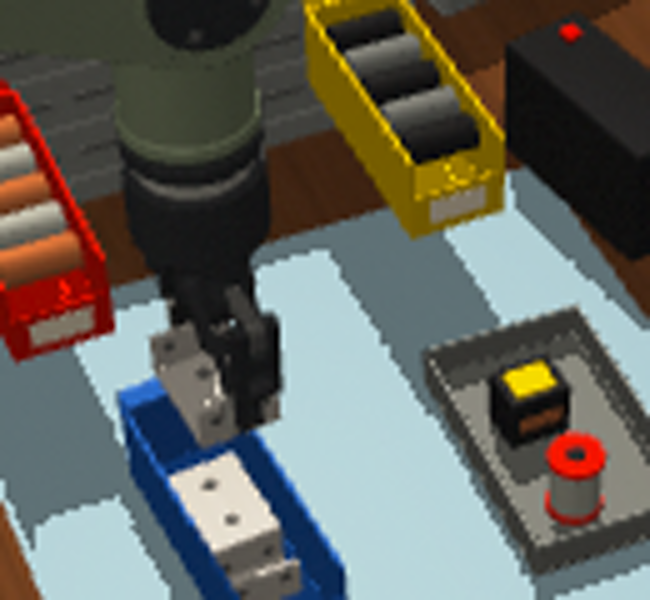

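```bash
python3 - <<'E'
from h import *
a,b=ray("side",165+207/5-.4,90+447/5-.4,138.5),ray("side",165+280/5-.4,90+420/5-.4,138.5); print(a.round(1),b.round(1),((a+b)/2).round(1))
x,y=448.8,91.5
r0=L(x,y,48,120,threshold=8); print(r0,st()); 
r=L(x,y,20,40,threshold=5); print(r,st()) 
E
```

```text
[428.7  54.4 138.5] [473.1  57.3 138.5] [450.9  55.8 138.5]
False (57.2, array([449.6,  91.4,  48.5]), 67.4, array([ 0.3, -0.2,  0.2]))
True (57.8, array([448.8,  91.5,  25.7]), 67.3, array([-1.5,  0.4,  5.4]))
```

```bash
python3 - <<'E'
from h import *
x,y=448.8,91.5
ctrl.gripper_to(76); L(x,y,60,100); L(x,y,130,300); goto(480,-100,200,0)
for n in("side","top"):
    p,d=optics.grab_frame(n); np.savez(f"pics/{n}8.npz",p=p,d=d)
    crop(p,*( (165,130,285,230) if n=="side" else (170,170,300,270)),f"g10{n}.png",6)
print(st())
import loc
loc.run({n:(lambda z:(z["p"],z["d"]))(np.load(f"pics/{n}8.npz")) for n in("top","side")})
E
```

```text
(60.2, array([479.3, -99. , 198.8]), 76.4, array([0.2, 1.2, 0.2]))
top bin 768 [221. 221.] [array([456. ,  97.9]), np.float64(187.7), np.float64(78.8), np.float64(-85.5)] z [-3. 26. 66.]
   rim 229 [array([450.2,  97.1]), np.float64(186.9), np.float64(66.7), np.float64(-85.5)]
top red 818 [139. 226.] [array([398.5, 339.2]), np.float64(178.1), np.float64(78.0), np.float64(89.8)] z [ 65. 112. 133.]
top yel 1034 [160. 143.] [array([660.7, 335.1]), np.float64(199.5), np.float64(71.5), np.float64(89.7)] z [ 66. 111. 133.]
top reel 1 [180. 224.] [array([421. , 233.6]), np.float64(0.0), np.float64(0.0), np.float64(0.0)] z [75. 75. 75.]
top trf none
side bin 845 [208. 192.] [array([447.3,  95.1]), np.float64(193.8), np.float64(67.2), np.float64(-86.0)] z [-0. 32. 64.]
   rim 197 [array([447.2,  96.1]), np.float64(191.8), np.float64(67.2), np.float64(-86.0)]
side red 211 [156. 129.] [array([371.3, 344.3]), np.float64(186.7), np.float64(33.4), np.float64(86.9)] z [ 67. 114. 132.]
side yel 95 [262. 124.] [array([688.3, 255.1]), np.float64(54.0), np.float64(23.0), np.float64(65.9)] z [ 67.  94. 129.]
side reel 42 [177. 158.] [array([392.9, 231.1]), np.float64(63.8), np.float64(9.4), np.float64(0.0)] z [67. 73. 80.]
side trf none
```

View pics/g10side.png

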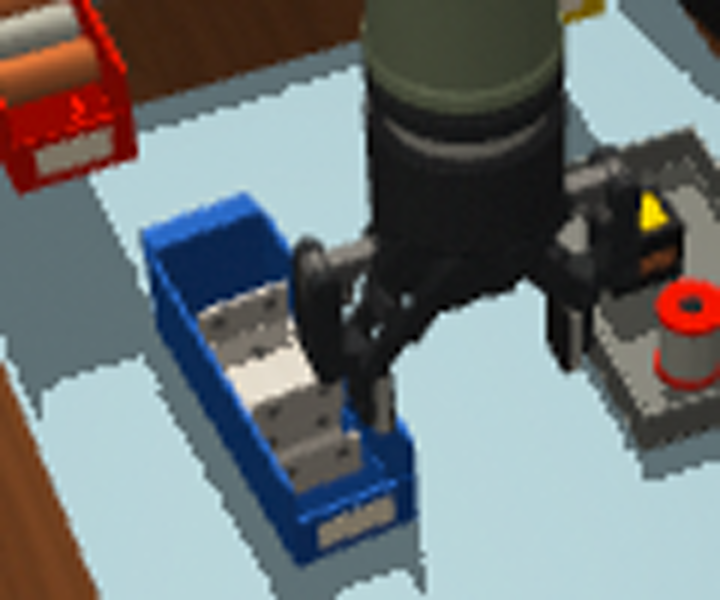

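View pics/g10top.png

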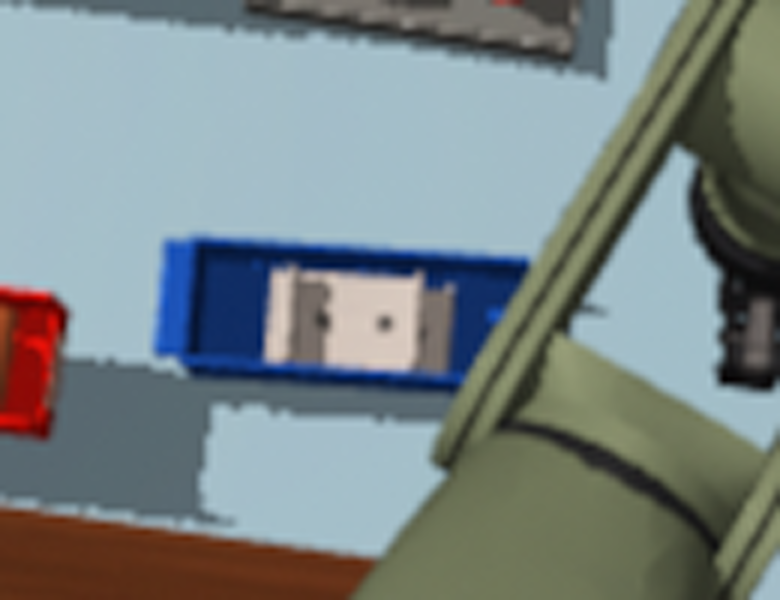

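```bash
python3 - <<'E'
from h import *
ctrl.gripper_to(85)
x,y=449.2,89.3
goto(x,y,130,4.2); r=L(x,y,9.3,100,threshold=8); print(r,st())
if not r:
    ctrl.gripper_to(50,60); print(st()); ctrl.hold(0.2)
    L(x,y,30,60); print(st())
    p,d=optics.grab_frame("side"); np.savez("pics/side9.npz",p=p,d=d)
    crop(p,150,90,290,220,"g11.png",5)
E
```

```text
False (62.6, array([449.9,  89.3,   9.9]), 84.9, array([ 0.5, -0.5, -0.4]))
(62.9, array([450.3,  89.3,  10.2]), 65.5, array([0.4, 0.5, 5.5]))
(63.6, array([449.1,  89.3,  30.2]), 65.4, array([ 0.9, -0.4, -3.9]))
```

View pics/g11.png

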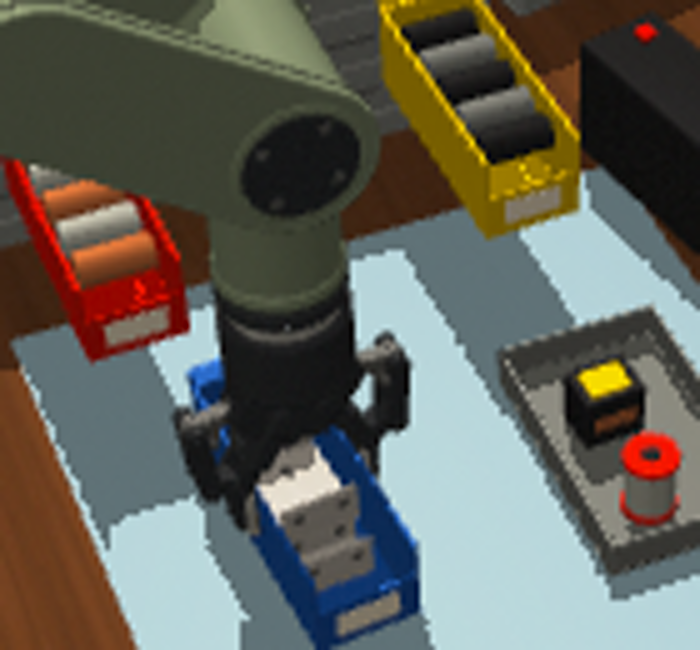

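```bash
python3 - <<'E'
from h import *
x,y=449.2,89.3
L(x,y,112,120)
R=best((530,120,112),1.0)
ctrl.move_l(np.array([530,130,112.]),rot=R,vel=120); print(st())
L(530,290,112,150); print(st()); ctrl.hold(0.2)
for n in("side","top"):
    p,d=optics.grab_frame(n); np.savez(f"pics/{n}10.npz",p=p,d=d)
    crop(p,*( (125,50,275,150) if n=="side" else (90,110,240,260)),f"g12{n}.png",5 if n=="side" else 4)
E
```

```text
(65.4, array([529. , 129.8, 111.3]), 65.6, array([-0.2,  0.1, -3.4]))
(66.6, array([530. , 289.1, 111.9]), 65.3, array([-0.2, -0.4, -4.4]))
```

View pics/g12side.png

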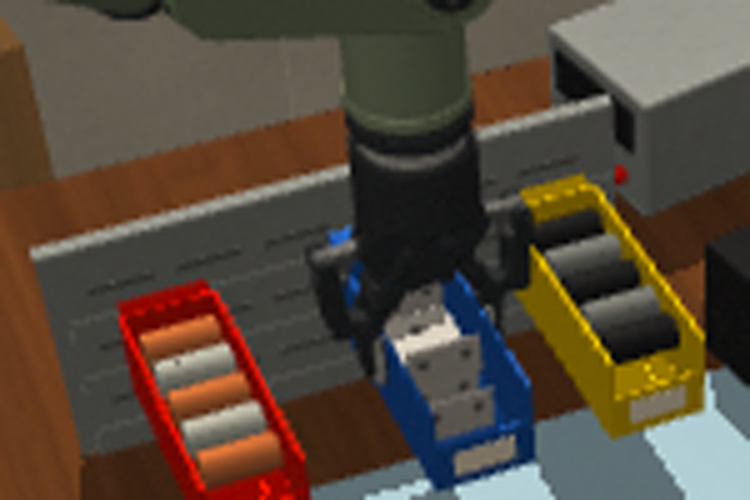

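View pics/g12top.png

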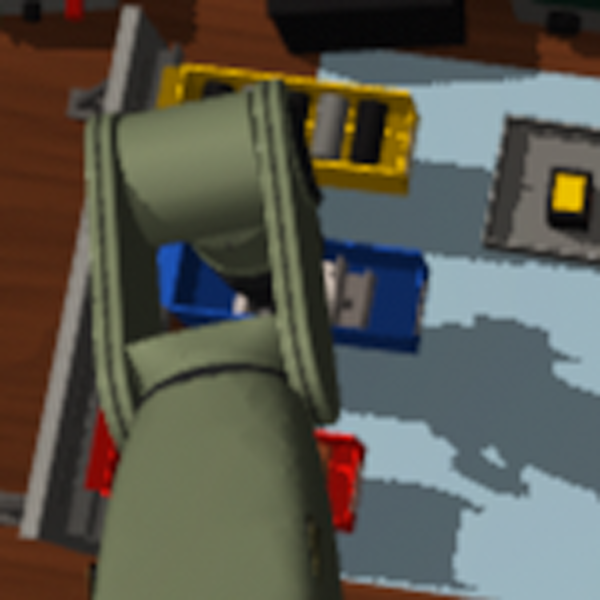

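```bash
python3 - <<'E'
from h import *
for n in("top","side"):
    z=np.load(f"pics/{n}10.npz"); p,d,W=cloud(n,z["p"],z["d"])
    H=hsv(p); m=(H[...,0]>=105)&(H[...,0]<=125)&(H[...,1]>=110)&(H[...,2]>=35)&(W[...,0]>460)&(W[...,0]<610)&(W[...,1]>180)&(W[...,1]<420)&(W[...,2]>95)&(W[...,2]<185)
    P=W[m]; print(n,len(P),np.percentile(P,[1,3,50,97,99],axis=0).round(1).tolist())
    for lo,hi in((198,215),(215,250),(330,360),(375,400)):
        Q=P[(P[:,1]>lo)&(P[:,1]<hi)]; print(lo,len(Q),np.percentile(Q[:,0],[2,98]).round(1) if len(Q) else"", np.percentile(Q[:,2],[2,98]).round() if len(Q) else "")
    T=P[P[:,2]>155]; print("rim",[np.round(x,1) for x in rect(T[:,:2])])
    F=P[(P[:,1]<215)]; print("front y", np.percentile(F[:,1],[1,5,20,50]).round(1))
E
```

```text
top 696 [[496.5, 201.9, 98.9], [497.1, 202.8, 100.3], [530.3, 246.3, 128.0], [563.1, 384.2, 165.4], [564.2, 388.1, 167.5]]
198 98 [498.7 563.7] [ 99. 168.]
215 262 [498.2 564.1] [ 99. 165.]
330 51 [496.4 531.4] [ 99. 166.]
375 120 [501.5 549.1] [103. 167.]
rim [array([531.1, 295.8]), np.float64(190.4), np.float64(68.1), np.float64(-89.4)]
front y [201.3 201.8 202.7 205.4]
side 498 [[494.4, 198.2, 101.2], [495.2, 199.6, 103.8], [539.5, 238.9, 134.5], [561.6, 373.8, 164.6], [562.5, 383.5, 167.1]]
198 156 [496.4 562.2] [102. 163.]
215 134 [495.7 561.6] [101. 164.]
330 23 [494.2 559.6] [107. 163.]
375 13 [498.7 510.1] [134. 167.]
rim [array([522.2, 295.7]), np.float64(192.1), np.float64(84.6), np.float64(-87.5)]
front y [197.8 198.6 200.7 202.6]
```

```bash
python3 - <<'E'
from h import *
r=L(530,326,112,80,threshold=8); print(r,st()); ctrl.hold(0.2); print(st())
r=L(530,326,92,40,threshold=6); print(r,st())
if not r:
    r=L(530,326,72,20,threshold=6); print(r,st())
E
```

```text
True (67.4, array([529.2, 325.5, 111. ]), 65.8, array([ 0.2, -0.3, -4.2]))
(67.6, array([527.4, 324.1, 108.7]), 65.2, array([-1.2, -0.6, -4.9]))
False (68.2, array([529.9, 325.9,  91.7]), 65.5, array([-0.2,  0.6, -4.3]))
True (68.9, array([530. , 325.4,  77.1]), 65.3, array([ 0.1, -1.7,  2.3]))
```

```bash
python3 - <<'E'
from h import *
print(st())
for n in("side","top"):
    p,d=optics.grab_frame(n); np.savez(f"pics/{n}11.npz",p=p,d=d)
    crop(p,*( (125,50,275,150) if n=="side" else (90,110,240,260)),f"g13{n}.png",5 if n=="side" else 4)
E
```

```text
(68.9, array([530. , 325.4,  77.1]), 65.3, array([ 0.1, -1.7,  2.3]))
```

View pics/g13side.png

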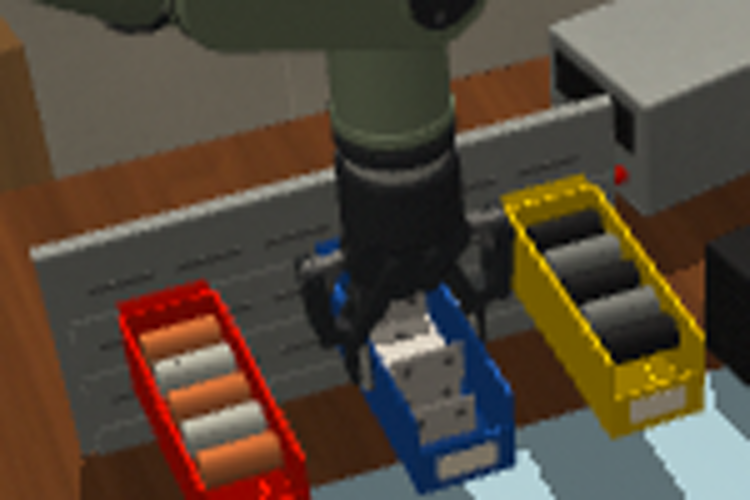

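```bash
python3 - <<'E'
from h import *
ctrl.gripper_to(69,20); ctrl.hold(0.2); print(st()); ctrl.gripper_to(84); ctrl.hold(0.3); print(st())
L(530,325.4,190,80); print(st()); L(530,200,200,200); goto(480,-100,200,0)
for n in("side","top"):
    p,d=optics.grab_frame(n); np.savez(f"pics/{n}12.npz",p=p,d=d)
    crop(p,*( (125,50,275,150) if n=="side" else (90,110,240,260)),f"g14{n}.png",5 if n=="side" else 4)
for n in("top","side"):
    z=np.load(f"pics/{n}12.npz"); p,d,W=cloud(n,z["p"],z["d"])
    H=hsv(p); m=(H[...,0]>=105)&(H[...,0]<=125)&(H[...,1]>=110)&(H[...,2]>=35)&(W[...,0]>460)&(W[...,0]<610)&(W[...,1]>200)&(W[...,1]<450)&(W[...,2]>50)&(W[...,2]<185)
    P=W[m]; print(n,len(P),np.percentile(P,[2,50,98],axis=0).round(1).tolist())
    q=W[...,2]; T=P[P[:,2]>115]; print("rim",[np.round(x,1) for x in rect(T[:,:2])])
    Q=P[P[:,1]>412]; print("lip",len(Q),np.percentile(Q[:,1],[50,98]).round(1),np.percentile(Q[:,2],[50,95]).round(1))
    F=P[P[:,1]<250]; print("front",F[:,1].min(),np.percentile(F[:,2],[2,98]))
E
```

```text
(69.4, array([528. , 324.5,  74.8]), 69.3, array([ 1.8,  0.3, -0.2]))
(70.0, array([528. , 324.6,  75.1]), 84.0, array([ 0.2, -0.1, -0.2]))
(71.6, array([529.5, 325.2, 189.2]), 84.3, array([-0.6,  0.6, -0.4]))
top 1040 [[496.4, 238.6, 53.5], [535.4, 348.3, 89.2], [562.9, 419.2, 131.3]]
rim [array([529.7, 335.4]), np.float64(174.8), np.float64(67.5), np.float64(-89.0)]
lip 93 [416.1 422.7] [128.3 133.8]
front 236.18083184077835 [ 51.53033495 114.7973796 ]
side 360 [[494.7, 235.1, 53.3], [503.3, 271.5, 80.3], [560.4, 360.7, 118.0]]
rim [array([528.2, 278.5]), np.float64(81.4), np.float64(66.2), np.float64(-89.1)]Traceback (most recent call last):
  File "<stdin>", line 12, in <module>
    return _quantile_unchecked(
        a, q, axis, out, overwrite_input, method, keepdims, weights)
    return _ureduce(a,
                    func=_quantile_ureduce_func,
    ...<5 lines>...
                    overwrite_input=overwrite_input,
                    method=method)
    r = func(a, **kwargs)
    result = _quantile(arr,
                       quantiles=q,
    ...<2 lines>...
                       out=out,
                       weights=wgt)
    slices_having_nans = np.isnan(arr[-1, ...])
                                  ~~~^^^^^^^^^
IndexError: index -1 is out of bounds for axis 0 with size 0
```

View pics/g14side.png

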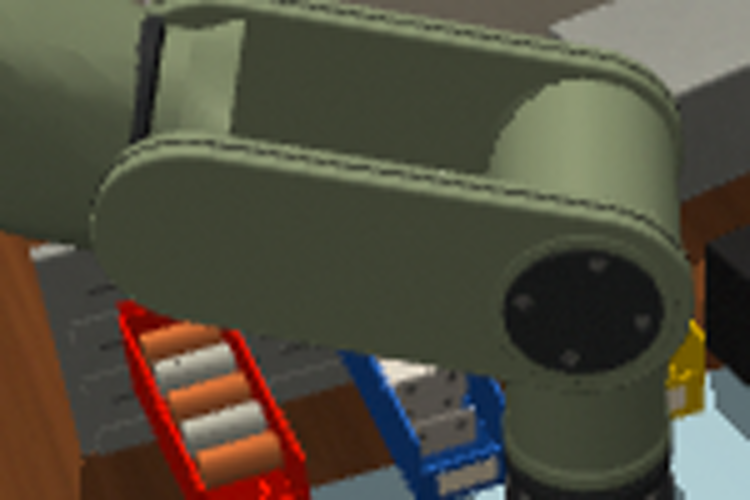

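View pics/g14top.png

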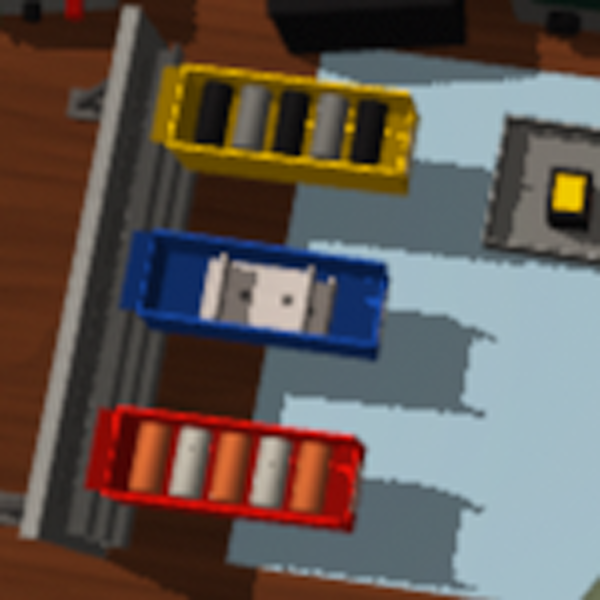

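```bash
python3 - <<'E'
from h import *
goto(300,-330,260,-45); ctrl.hold(0.3)
p,d=optics.grab_frame("side"); cv2.imwrite("pics/fin.png",cv2.resize(p[:,:,::-1],(800,600))); crop(p,125,50,275,150,"g15.png",5)
p,d,W=cloud("side",p,d)
H=hsv(p); m=(H[...,0]>=105)&(H[...,0]<=125)&(H[...,1]>=110)&(H[...,2]>=35)&(W[...,0]>460)&(W[...,0]<610)&(W[...,1]>200)&(W[...,1]<450)&(W[...,2]>50)&(W[...,2]<185)
P=W[m]; 
for lo,hi in((240,260),(280,300),(330,350),(380,400),(408,430)):
    Q=P[(P[:,1]>lo)&(P[:,1]<hi)]; print(lo,len(Q),np.percentile(Q[:,2],[3,97]).round() if len(Q) else "")
print(st())
E
```

```text
240 45 [ 54. 117.]
280 63 [ 53. 119.]
330 50 [ 68. 122.]
380 44 [ 69. 127.]
408 188 [ 77. 131.]
(75.1, array([ 300.5, -329.5,  259.8]), 84.2, array([-0.3, -0.6, -0.2]))
```

View pics/g15.png

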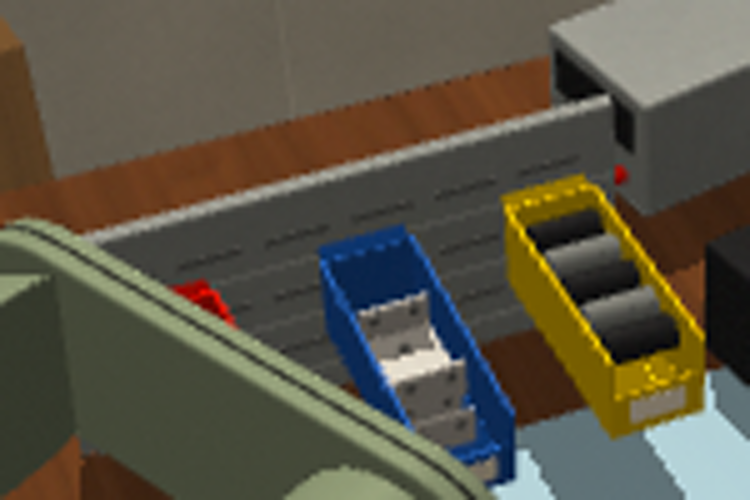

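View pics/fin.png

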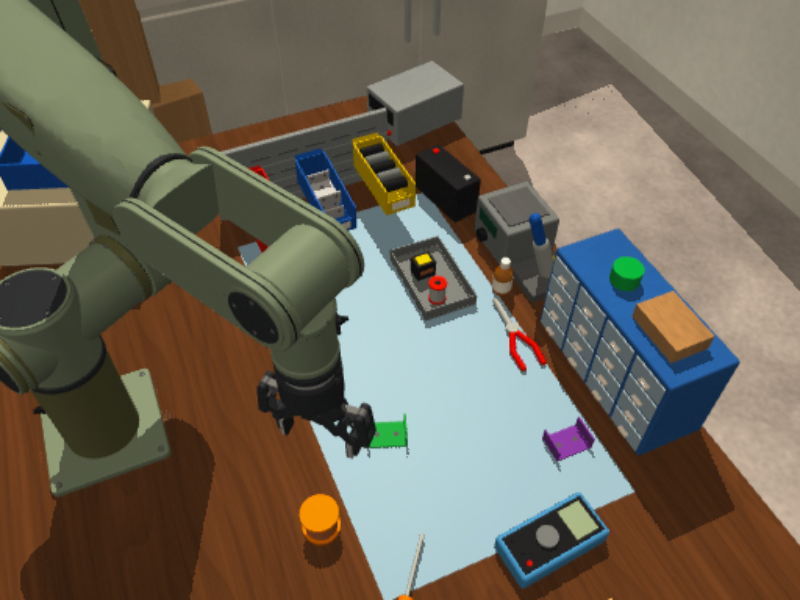

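```bash
python3 - <<'E'
from h import *
ctrl.finish_job(); print(st())
E
```

```text
the job is handed in; nothing more can be done
the job is handed in; nothing more can be done
```

The bin is hung on the top rail with the three brackets stacked in it, and both leftovers are in the tray. I handed the job in at about 75 s; no verdict is reported.

**What I did**
- The reel and the transformer stand in the grey tray.
- The brackets are one interlocked stack: open-up, then open-down shifted 28 mm, then open-up on its back. Only one open-down bracket was there. The purple and green look-alikes stayed put.
- I lifted the bin by its side walls and let it down on the top rail between the red and yellow bins.

**Last checks**
- The lip stopped on the rail where full depth was expected, with the bin at about 67 mm.
- Let go, the bin sits about square and sags about 4.5°, inside the 0.15 rad (8.6°) limit.
- The stack looks intact, and the arm is clear of the bin and tray. In the last picture the multimeter, bottle, spool, pliers and visible end of the screwdriver are where they were.
- In that picture the gripper hangs close in front of the green look-alike. I judged it well above the bench and did not measure the gap.

**What disagreed or went wrong**
- **Fingertip height:** the tips sit about 33 mm farther back than `ctrl.tcp_to_tips` says. The first two grasps closed above the transformer, so I touched the mat to measure the real height and used that.
- **Bin knocked:** after the first bracket went in, the bin moved about 18 mm and turned about 2.5°. I measured it again before going on.
- **Cameras:** the two views differed by up to about 5 mm in x, so I averaged them.

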